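# Draw a guarded slide switch home with the reach hook

## Task

Take the bent steel hook from its rest, reach over the sheet-metal guard with it and draw the slide switch behind the guard towards you until it meets its stop. Hold it snug against the stop with a steady pull of about 10 N for half a second, never more than 20 N; move the switch with the hook only, never with the fingers, and do not lean on the guard. Then hang the hook back in both notches of its rest, the same way round, let go, and leave the switch home and the small things lying about where they are.

Things in the scene. Friction and masses are not known exactly. Their poses are not given: they have to be found in the camera images.
- hook: Bent hook, about 150 g. Origin: centre of its black handle, 70 x 14 x 18 mm high (grasp it there, across the 14 mm). +x: along the round 8 mm steel shank towards the bend, at mid-height of the handle; +z up as it hangs. At x = 150 mm the rod bends and its end leg hangs straight down (-z), the round tip 100 mm below the shank's axis. Centre of mass about 65 mm ahead of the origin.
- rest: Fixed rest: plate 107 x 60 mm with grey posts at x = -35 and +35 mm, each ending in a 90 degree V notch (prong tops 136 mm up). Origin: centre of its underside, on the bench. The shank lies in both notches along the rest's +x: the hook's origin is then at x = -83 (3 either way), y = 0, z = 125 mm, axes parallel, the leg hanging beyond the far post, tip 25 mm over the bench.
- switch_unit: Fixed guarded switch: aluminium plate 130 x 114 mm, top 16 mm above the bench, with a grey housing (92 x 46 mm, centred at x = 14 mm, top 46 mm above the bench). Origin: centre of its underside, on the bench. +x points from the guard's front wall to the switch behind it, away from the robot; z up. The switch slides along x.
- guard: Sheet-metal guard fixed over the switch unit, with the same origin and axes: front wall 4 mm thick at x = -55 mm, 114 mm wide, side wings at y = -55 and +55 mm from the front wall back to x = 15 mm; open at the top and behind. Its rolled upper edge is 133 mm above the bench.
- paddle: Upright flat black paddle of the switch, 6 mm thick in x, 24 wide in y, top 86 mm above the bench. Origin: amid its thickness and width, 44 mm above the bench. Axes as the switch unit's; it slides along the unit's x at y = 0, starts at x = 15 to 35 mm and meets its rigid stop 24 to 30 mm nearer the guard (feel for it). Friction drags with about 3 N; it stays where left.
- shim_olive: Loose bystander: small olive block 18 x 34 x 9 mm, origin under its centre. Leave alone.
- test_weight: Loose bystander: grey knobbed weight, 22 mm across, 37 mm high, origin under its centre. Leave alone.
- pen_magenta: Loose bystander: pen, 9 x 128 x 11 mm, long along its y, origin under its centre. Leave alone.
Things that resemble listed ones, but are neither listed nor needed, are in the scene too. There is more than one size of the hook; the one meant has the size given above.

How it is judged (in metres and radians):
On the way, in this order (a step that is already met when the one before it is completed fails the run):
1. The hook is lifted out of its rest (height (world z) of hook above 0.165 m and contact force between the fingers and hook above 1 N), for 0.1 s.
2. The hook holds the switch, drawn at least 22 mm and standing still, against its stop with a pull of 7 to 13 N for 0.3 s (distance of paddle from where it was at the start of the episode above 0.022 m and linear speed of paddle below 0.005 m/s and contact force between hook and paddle between 7 and 13 N), for 0.3 s.
At the end, for the whole second after the job is handed in: Switch still drawn at least 22 mm from its start; hook released and still in both notches, same way round: origin within 15 mm along, 8 mm across, 6 mm in height of its place, shank within 0.12 rad of the rest's length, end leg hanging within 0.3 rad of plumb (distance of paddle from where it was at the start of the episode above 0.022 m and x of hook in the frame of rest between -0.098 and -0.068 m and y of hook in the frame of rest between -0.008 and 0.008 m and z of hook in the frame of rest between 0.119 and 0.131 m and angle between the x axis of hook and the x axis of rest, either way round below 0.12 rad and angle between hook's own z axis and vertical below 0.3 rad and linear speed of hook below 0.02 m/s); the robot touches nothing.
It fails at once if The hook presses on the paddle with more than 20 N (contact force between hook and paddle above 20 N).
It fails at once if The hook leans on the guard with more than 8 N (contact force between hook and guard above 8 N).
It fails at once if The robot itself touches the paddle or bumps the guard (contact force between any of the fingers, the arm and paddle above 1 N or contact force between any of the fingers, the arm and guard above 8 N).
It fails at once if A bystander is moved by more than 25 mm (distance of any of shim_olive, test_weight, pen_magenta from where it was at the start of the episode above 0.025 m).
It also fails if it takes over 59 s, if anything falls off the work surface, if the arm or the gripper's body presses on something with over 40 N, if the wrist force passes 120 N, or if a joint passes its speed limit or range.

## Robot

A 6-joint arm with a two-finger parallel gripper is mounted at the origin on a cart in front of the work surface, level with it; the furniture and walls round the work are solid. World frame = base frame: x ahead of the robot, y to its left, z up, the work surface at z = 0. Lengths are in m, angles in degrees, forces in N, time in s.
With the tool pointing down it reaches from about 0.25 to 0.725 m from the base axis. Payload 9.7 kg.
Tool frame: the origin (TCP) lies at the very end of the fingers, on their centre line; the grasp point (between the pads) lies 19 mm behind it (ctrl.grip_depth is the z of the grasp point in the tool frame, in m); z points along the fingers, y is the direction in which the jaws open and shut (so a half turn about z gives the same grasp; the last joint's range is limited). The gripper opens to 85 mm and grips with 20 to 120 N. Pads are 22 mm wide; open, the fingers measure 114 mm over their backs; the gripper's body (76 mm by 85 mm) begins 54 mm behind the grasp point. The pads swing forward as they close: fully open they stand 13 mm farther back than shut.
Start: joints at [0, 4.979, 10.078, 95.1, 0, 90], TCP at [0.55, -0, 0.231] pointing down, gripper open.
Joint ranges: [-179.16, 179.16], [-48.56, 103.87], [-65.8, 70.77], [-126.05, 130.52], [-82.76, 87.17], [-180, 180]. Speed limits (degrees/s): [127.2, 127.2, 147.25, 180, 180, 180].

## Interface

Orientations are given as [roll, pitch, yaw] about the fixed x, y, z axes, in that order (R = Rz(yaw) Ry(pitch) Rx(roll)).
In Python, from workcell import ctrl gives the robot as it stands.
- The arm moves only by the tool apply_moves, never from a script. Its argument "plan" is a list that holds one entry, the list of rows, each a list of 7 numbers: the closure in counts, from 0 (fully open) to 255 (shut), then the shift along the world's x, y, z in cm, then the turn, a rotation vector about the world's x, y, z in degrees. A call has 1 to 5 rows; each row shifts and turns the pose as measured when the row begins; what a row does not reach is not made up. A row lasts 1/12 s, in which the tool goes at most 41.7 mm and 7.16 degrees, less where a joint would pass 70% of its speed; a pose out of reach is approached as far as the arm can. A call is refused whole if a number of a shift passes 4.17 or a number of a turn 7.16, either way. A call with a gripper value outside its range is refused whole. The fingers move at their own pace and stop on an object; the grip force is fixed at half the most. Time passes only in rows, so rows that do not move let the fingers close. It gives the time, the measured TCP pose, the force and the opening at its end, in the units of the state.
- ctrl.get_state(): the state, without advancing time (a new reading comes with each control period).
- ctrl.get_image(name): name is "scene" or "side" or "wrist"; returns a dict with "pixels" (420x560x3 uint8, red, green, blue), "depth" (420x560 float32, m along the optical axis (not along the pixel's ray), 0 where there is no reading), "K" (3x3 intrinsics, pixels), "R" (3x3) and "t" (3): a world point X has camera coordinates R X + t. Camera axes: x right, y down, z forward; pixel columns grow to the right and rows downward; lengths in m; the calibration is good to about 2 mm. A picture is of the moment at which its call begins.
- ctrl.sign_off(): hands the job in, once; it reports no verdict.
The state is a dict: "t": time; "q": joint angles; "joint_vel": joint speeds; "joint_efforts": joint torques, N m; "position": TCP position; "eef_rot": TCP orientation; "ft_force": force on the tool from outside, world axes, zero at the start; "moment": the same for the moment, N m; "width": finger opening in m.
Only numpy, scipy, OpenCV 4.12 (cv2) and the standard library are available. Lean on these libraries where they do the work, as an engineer would, in place of code of your own. Each camera call takes 0.05 s, during which the arm holds its last target.

## Working session

There is one attempt and no reset: what is moved stays moved. The work goes in short steps, Python scripts to look and compute and a tool call to move; the robot and the scene stay as the last step left them, time stands still between calls to the robot, and variables do not carry over. Pictures are saved under pics/ and viewed, and the job is handed in when it is done.

Besides the shell and the picture viewer there is one more tool, called by a JSON object that holds its "api" and its "payload". apply_moves: Moves the arm, as the interface text tells. Its arguments: {"type":"object","properties":{"plan":{"type":"array"}},"required":["plan"]}

```bash
ls; mkdir -p pics
python3 - <<'E'
from workcell import ctrl
import cv2
print(ctrl.get_state(), ctrl.grip_depth)
for n in ["scene","side","wrist"]:
    d=ctrl.get_image(n); cv2.imwrite(f"pics/{n}0.png",d["pixels"][:,:,::-1]); print(n,d["K"].tolist(),d["R"].tolist(),d["t"].tolist())
E
```

```text
pics
{'t': 0.0, 'q': array([-1.34733613e-04,  5.01112927e+00,  1.00338584e+01,  9.51004438e+01,
        1.77070224e-04,  8.99994507e+01]), 'joint_vel': array([-0.07042853,  0.06792036,  0.01043297, -0.09179763, -0.00054495,
        0.11483471]), 'joint_efforts': array([ 7.68234549e-04, -5.20392072e+01,  4.64802504e+01,  1.63646933e-02,
        2.23589603e-05, -6.77332673e-05]), 'position': array([ 5.49760368e-01, -4.12005686e-07,  2.30577465e-01]), 'eef_rot': array([-1.79922285e+02, -1.77815184e-04,  9.00004144e+01]), 'ft_force': array([ 0.75506396, -0.0829953 ,  0.7422091 ]), 'moment': array([0.02767826, 0.0184255 , 0.02195593]), 'width': 0.08554811660232663} -0.0187
scene [[401.52249456797364, 0.0, 285.10436528506494], [0.0, 401.52249456797364, 209.71415358188457], [0.0, 0.0, 1.0]] [[0.42933552266047226, -0.9031045847005045, -0.00855091075784257], [-0.5478500102681513, -0.2528972554723149, -0.7974354797873979], [0.7180051359363983, 0.34705199504901296, -0.603343631358991]] [-0.3252129988244164, 0.3642751036799211, 0.7112514612169764]
side [[472.1403861784923, 0.0, 287.05924233020005], [0.0, 472.1403861784923, 218.1429279324064], [0.0, 0.0, 1.0]] [[-0.9676442753289506, -0.2523138777241394, -0.0015045035454768422], [-0.11666660547567102, 0.4526970676416998, -0.8839990204267142], [0.22372630509149885, -0.855221066190733, -0.46748632959017233]] [0.5325098260103724, 0.18183191020303063, 1.2929135453570777]
wrist [[372.86362441397785, 0.0, 284.3853380948512], [0.0, 372.86362441397785, 210.1490261197074], [0.0, 0.0, 1.0]] [[0.9999976748441872, -0.0002423932011001965, -0.002142790646790734], [0.0004761651236542219, -0.944316501506652, 0.32903817141634645], [-0.0021032291826923663, -0.32903842667350286, -0.9443141904044603]] [-0.5485199445440396, -0.0426490240760402, 0.3819101688623373]
```

View pics/scene0.png

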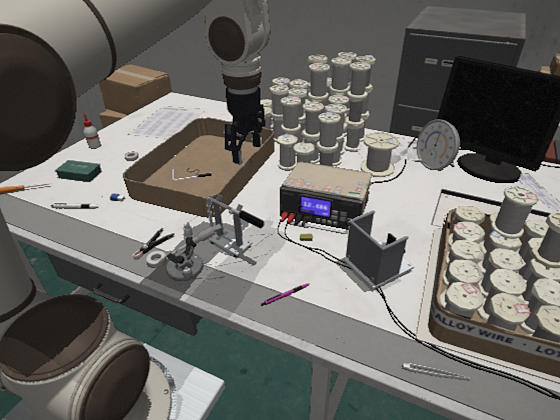

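View pics/side0.png

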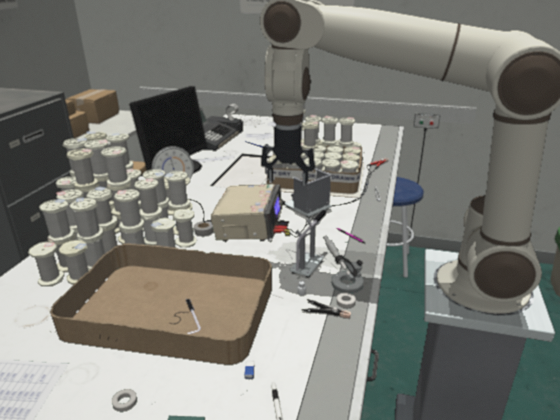

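View pics/wrist0.png

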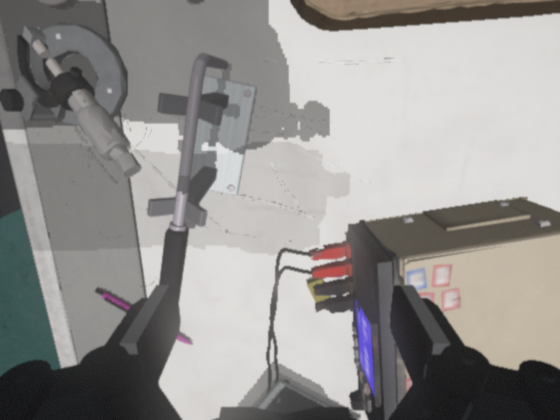

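```bash
cat > h.py <<'E'
from workcell import ctrl
import cv2, numpy as np
np.set_printoptions(precision=4,suppress=True)
def get(n):
    d=ctrl.get_image(n); d={k:np.asarray(v) for k,v in d.items()}; return d
def save(d,name): np.savez(name,**d)
def load(name): return dict(np.load(name))
def cloud(d):
    v,u=np.mgrid[0:420,0:560]; z=d["depth"]; K=d["K"]
    c=np.stack([(u-K[0,2])/K[0,0]*z,(v-K[1,2])/K[1,1]*z,z],-1)
    return (c-d["t"])@d["R"]
def proj(d,X):
    c=np.atleast_2d(X)@d["R"].T+d["t"]; p=c@d["K"].T; return p[:,:2]/p[:,2:]
def ray(d,u,v,z0):  # intersect pixel ray with world plane z=z0
    r=d["R"].T@np.array([(u-d["K"][0,2])/d["K"][0,0],(v-d["K"][1,2])/d["K"][1,1],1]); o=-d["R"].T@d["t"]
    return o+r*(z0-o[2])/r[2]
def crop(d,x0,y0,w,h,s,name):
    cv2.imwrite(name,cv2.resize(d["pixels"][y0:y0+h,x0:x0+w,::-1],None,fx=s,fy=s,interpolation=cv2.INTER_CUBIC))
E
python3 - <<'E'
from h import *
for n in ["scene","side","wrist"]:
    d=get(n); save(d,n+"0.npz")
    C=cloud(d); print(n,(d["depth"]>0).mean())
    if n=="scene":
        crop(d,140,180,140,110,5,"pics/s_rest.png"); crop(d,320,190,120,110,5,"pics/s_sw.png")
    if n=="side": crop(d,260,160,120,150,5,"pics/d_rest.png")
E
```

```text
scene 0.995765306122449
side 0.9960926870748299
wrist 0.9960671768707483
```

View pics/s_rest.png

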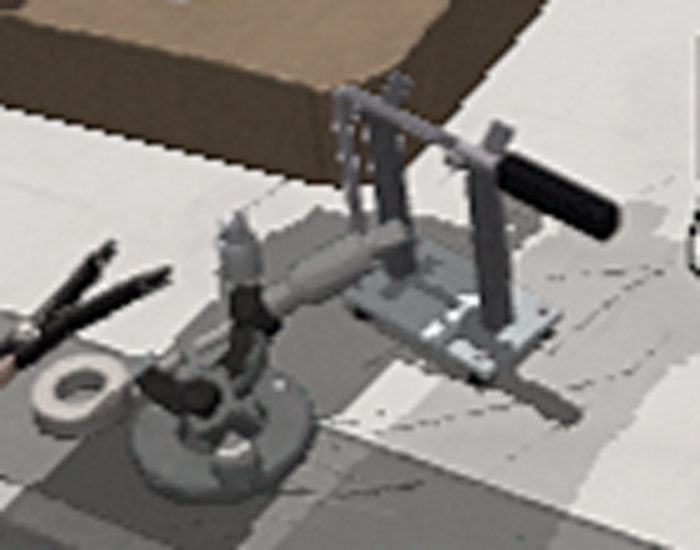

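View pics/s_sw.png

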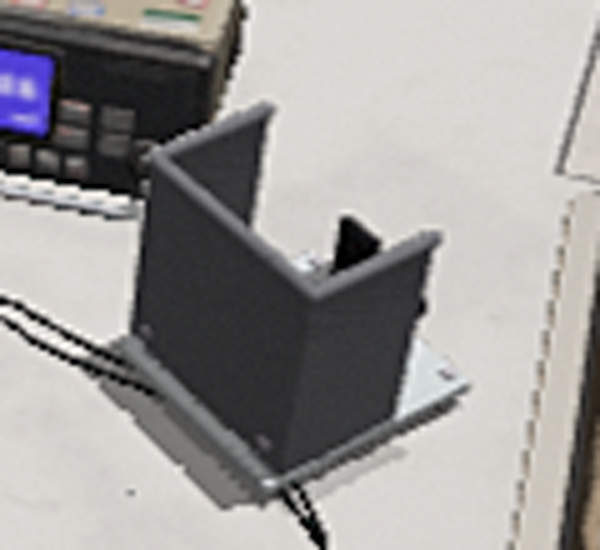

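View pics/d_rest.png

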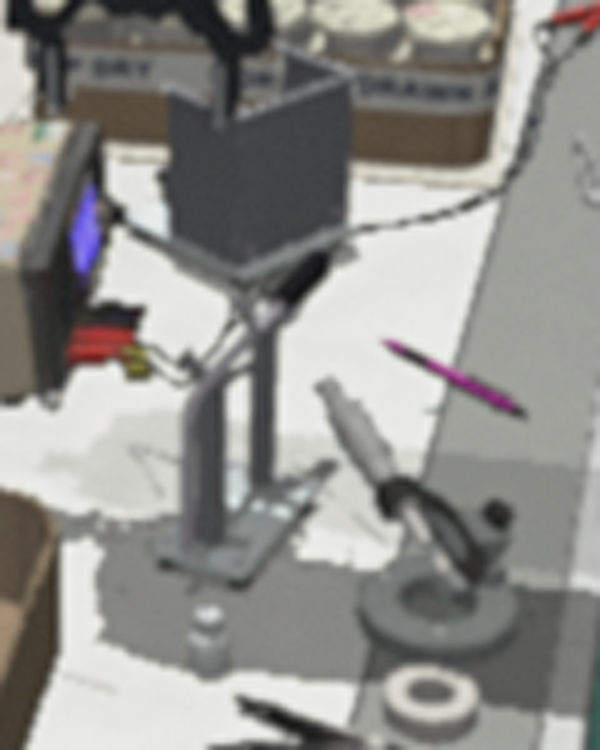

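Run:
```python
from h import *
s=load("scene0.npz"); w=load("wrist0.npz"); d=load("side0.npz")
print("guard rim")
for u,v in [(350,221),(383.6,248.2),(373.6,211.2),(407,237.6)]: print(ray(s,u,v,.133))
print("side rim")
for u,v in [(167,92),(230,122),(352,77),(275,45)]: print(ray(d,260+u/5,160+v/5,.133))
C=cloud(s); 
m=(C[...,2]>.127)&(C[...,2]<.145)
m[:, :320]=0; m[:,440:]=0; m[:200]=0;m[265:]=0
P=C[m]; print(len(P)); np.save("rim.npy",P)
for p in P[::6]: print(p)
print("hook scene")
for u,v in [(208,199),(240,212.2),(262.4,224.4)]: print(ray(s,u,v,.125))
print("hook wrist")
for u,v in [(199,64),(190,140),(181,222),(176,228),(172,300)]: print(ray(w,u,v,.125), cloud(w)[v,u])
crop(w,80,30,260,260,3,"pics/w_rest.png")
```

```text
guard rim
[ 0.5472 -0.2678  0.133 ]
[ 0.4885 -0.3617  0.133 ]
[ 0.6067 -0.3072  0.133 ]
[ 0.5439 -0.3996  0.133 ]
side rim
[ 0.6024 -0.2861  0.133 ]
[ 0.5497 -0.2474  0.133 ]
[ 0.4848 -0.3436  0.133 ]
[ 0.5482 -0.3882  0.133 ]
336
[ 0.6093 -0.3049  0.1341]
[ 0.5947 -0.2967  0.1355]
[ 0.6079 -0.3082  0.13  ]
[ 0.5976 -0.3035  0.1327]
[ 0.588  -0.294   0.1334]
[ 0.5767 -0.285   0.1354]
[ 0.5879 -0.2967  0.1313]
[ 0.5769 -0.2852  0.1324]
[ 0.5663 -0.2762  0.1339]
[ 0.5749 -0.2883  0.1318]
[ 0.5652 -0.2791  0.1327]
[ 0.5546 -0.2701  0.1343]
[ 0.5644 -0.2819  0.1312]
[ 0.5575 -0.2744  0.1307]
[ 0.5494 -0.2696  0.132 ]
[ 0.5446 -0.2734  0.1338]
[ 0.5408 -0.2792  0.1356]
[ 0.5416 -0.2773  0.1284]
[ 0.5396 -0.2804  0.128 ]
[ 0.535  -0.2863  0.1305]
[ 0.5325 -0.2918  0.1314]
[ 0.5288 -0.2974  0.1332]
[ 0.525  -0.303   0.1351]
[ 0.5247 -0.3078  0.1341]
[ 0.5232 -0.3129  0.1341]
[ 0.5206 -0.3159  0.1343]
[ 0.5194 -0.3102  0.1273]
[ 0.516  -0.3156  0.129 ]
[ 0.5456 -0.3946  0.1345]
[ 0.5112 -0.3277  0.1342]
[ 0.5448 -0.3992  0.1339]
[ 0.5086 -0.3306  0.1344]
[ 0.5426 -0.3957  0.1314]
[ 0.5075 -0
[... 228 characters left out ...]
273 -0.3885  0.1293]
[ 0.4997 -0.3486  0.1338]
[ 0.5139 -0.38    0.1341]
[ 0.4952 -0.3455  0.1334]
[ 0.5075 -0.3708  0.1329]
[ 0.5177 -0.3821  0.1289]
[ 0.4934 -0.3545  0.1354]
[ 0.5054 -0.3735  0.1328]
[ 0.4922 -0.3529  0.1329]
[ 0.4972 -0.3667  0.1341]
[ 0.4916 -0.3534  0.1307]
[ 0.4926 -0.3656  0.1346]
[ 0.486  -0.3587  0.1345]
[ 0.4886 -0.3567  0.1287]
hook scene
[0.4915 0.0892 0.125 ]
[ 0.4779 -0.0129  0.125 ]
[ 0.4594 -0.0843  0.125 ]
hook wrist
[0.4959 0.0948 0.125 ] [0.496  0.0948 0.1258]
[0.4863 0.0478 0.125 ] [0.4875 0.0485 0.1294]
[ 0.475  -0.0104  0.125 ] [ 0.4761 -0.0091  0.1284]
[ 0.471  -0.0151  0.125 ] [ 0.4732 -0.0123  0.1319]
[ 0.4622 -0.0749  0.125 ] [0.5066 0.0066 0.2516]
```

View pics/w_rest.png

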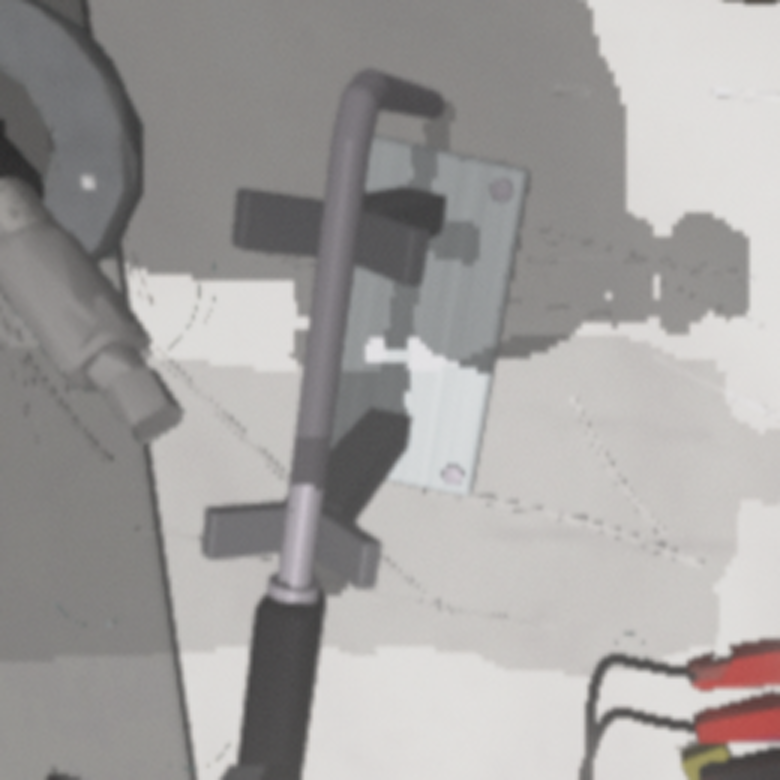

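Run:
```python
from h import *
from scipy.optimize import least_squares
s=load("scene0.npz"); w=load("wrist0.npz"); d=load("side0.npz")
def rim(im,c0,c1,r0,r1):
    C=cloud(im); m=(C[...,2]>.125)&(C[...,2]<.140)
    k=np.zeros_like(m);k[r0:r1,c0:c1]=1; P=C[m&k]
    return P[(P[:,0]>.46)&(P[:,0]<.65)&(P[:,1]<-.23)&(P[:,1]>-.44)]
S=rim(s,320,440,200,265);D=rim(d,285,340,160,200); print(len(S),len(D))
def seg(p,a,b):
    t=np.clip(((p-a)@(b-a))/((b-a)@(b-a)),0,1); return np.linalg.norm(p-a-t[:,None]*(b-a),axis=1)
def dist(x,P):
    c,sn=np.cos(x[2]),np.sin(x[2]); q=(P[:,:2]-x[:2])@np.array([[c,-sn],[sn,c]])
    A=[np.array(a) for a in [(.015,.055),(-.055,.055),(-.055,-.055),(.015,-.055)]]
    return np.min([seg(q,A[i],A[i+1]) for i in range(3)],0)
for P,n in [(S,"scene"),(D,"side"),(np.vstack([S,D]),"both")]:
    r=least_squares(dist,[.5645,-.344,np.radians(-32)],args=(P,),loss="soft_l1",f_scale=.003)
    print(n,r.x,np.degrees(r.x[2]),np.median(np.abs(r.fun)))
x=r.x
print("paddle top corners z=.086")
c,sn=np.cos(x[2]),np.sin(x[2]);Rt=np.array([[c,-sn],[sn,c]])
for u,v in [(345,217),(381,243),(340,225),(375,250)]:
    p=ray(s,320+u/5,190+v/5,.086); print(p,(p[:2]-x[:2])@Rt)
C=cloud(s)
print("paddle cloud")
for v in range(232,248):
  for u in range(386,398):
    if s["pixels"][v,u].sum()<90:
        p=C[v,u]; print(u,v,(p[:2]-x[:2])@Rt,p[2])
```

```text
369 114
scene [ 0.5639 -0.3447 -0.5905] -33.83274112725414 0.0014114879253008944
side [ 0.5626 -0.3394 -0.5855] -33.54524377257819 0.0018550291038179276
both [ 0.5636 -0.3437 -0.5866] -33.610832355312446 0.0017681287013292107
paddle top corners z=.086
[ 0.5987 -0.3533  0.086 ] [0.0345 0.0115]
[ 0.5871 -0.3733  0.086 ] [ 0.0359 -0.0116]
[ 0.5919 -0.3525  0.086 ] [0.0284 0.0083]
[ 0.581  -0.3719  0.086 ] [ 0.03   -0.0139]
paddle cloud
388 234 [0.0278 0.0084] 0.08933758387071608
389 234 [0.0328 0.0096] 0.08621974425673562
388 235 [0.0328 0.0121] 0.08116979213987609
389 235 [0.0286 0.0055] 0.08800418593674303
390 235 [0.0313 0.0048] 0.08724288161353859
391 235 [0.031  0.0016] 0.08977855445333274
388 236 [0.033  0.0117] 0.07822101933334169
389 236 [0.0307 0.0067] 0.08294661051492518
390 236 [0.0317 0.0046] 0.08410601771787644
391 236 [0.03   0.0002] 0.0880737052429953
388 237 [0.0319 0.0101] 0.07670539388517278
389 237 [0.0316 0.0069] 0.0792162893597848
390 237 [0.0314 0.0037] 0.08169970262673058
391 237 [0.0305 0.    ] 0.08480731055516647
392 237 [ 0.0324 -0.0014] 0.08500455035075782
393
[... 951 characters left out ...]
22 -0.0092] 0.08149465957393244
387 241 [0.0323 0.0112] 0.06281543659609132
388 241 [0.0317 0.0077] 0.06577626600234919
389 241 [0.0296 0.0028] 0.0704400603636851
390 241 [0.0326 0.0024] 0.06931952552984338
391 241 [ 0.0311 -0.0019] 0.07326215881698804
392 241 [ 0.0314 -0.0045] 0.0751470001886914
393 241 [ 0.0314 -0.0075] 0.07744376029573301
387 242 [0.0323 0.0106] 0.06000315329292514
388 242 [0.0313 0.0067] 0.06350101403955523
389 242 [0.0309 0.0034] 0.06619012403671755
390 242 [ 0.0297 -0.0007] 0.06985146810401555
391 242 [ 0.0315 -0.0021] 0.07009423585160604
387 243 [0.0313 0.0092] 0.05832414959247279
388 243 [0.0316 0.0064] 0.060349433653192334
386 244 [0.0327 0.0128] 0.05161885781354763
```

Run:
```python
from h import *
w=load("wrist0.npz"); s=load("scene0.npz")
# axis from wrist edges at z=.125+ (silhouette midpoints), crop scale 3 offset (80,30)
def c(u,v): return ray(w,80+u/3,30+v/3,.125)
pts=[c((329+376)/2,150),c((307+350)/2,350),c((285+319)/2,545)]
for p in pts: print(p)
pc=c(294,583); pf=c(292,600); pb=c(365,72); print("collar",pc,"handle front",pf,"bend outer",pb)
a=pts[0]-pts[2]; print("heading",np.degrees(np.arctan2(a[1],a[0])))
C=cloud(s); P=C[195:230,205:270].reshape(-1,3); P=P[(P[:,2]>.12)&(P[:,2]<.138)]
print(len(P)); np.set_printoptions(suppress=True,precision=3)
P=P[(P[:,0]>.44)&(P[:,0]<.52)]
r=np.polyfit(P[:,1],P[:,0],1); print("scene line x=%.4f+%.4f*y"%(r[1],r[0]),P[:,1].min(),P[:,1].max())
C=cloud(w); P=C.reshape(-1,3); m=(np.arange(420)<232)[:,None]&(np.arange(560)<215)&(np.arange(560)>165)
P=C[m]; P=P[(P[:,2]>.127)&(P[:,2]<.1305)]; r=np.polyfit(P[:,1],P[:,0],1);print("wrist line x=%.4f+%.4f*y"%(r[1],r[0]),len(P),P[:,1].min(),P[:,1].max())
```

```text
[0.4942 0.0854 0.125 ]
[0.4856 0.0434 0.125 ]
[ 0.4755 -0.0026  0.125 ]
collar [ 0.4727 -0.0122  0.125 ] handle front [ 0.4718 -0.0166  0.125 ] bend outer [0.4979 0.1005 0.125 ]
heading 78.00786381398163
418
scene line x=0.4757+0.2326*y -0.0854182715653922 0.09504446360114614
wrist line x=0.4763+0.1969*y 2093 -0.016314190730193374 0.09414695907558476
```

{"api": "apply_moves", "payload": {"plan": [[[0,-2.8,-1.7,0,0,0,-4],[0,-2.8,-1.7,0,0,0,-4],[0,-2.8,-1.7,0,0,0,-4],[0,0,0,0,0,0,0]]]}}

```text
t: 0.63
position: [0.4635, -0.0514, 0.2279]
eef_rot: [-179.7, 0.0, 77.6]
ft_force: [-0.0, 0.3, -0.2]
width: 0.0856
```

Run:
```python
from h import *
w=get("wrist"); save(w,"w1.npz"); cv2.imwrite("pics/w1.png",w["pixels"][:,:,::-1])
print(ctrl.get_state()["q"],ctrl.get_state()["position"])
print(proj(w,[[.4655,-.0505,.125],[.4655+.035*.208,-.0505+.035*.978,.125],[.4967,.0962,.125]]))
```

```text
[-6.247  -6.0591 -1.2607 95.0153  0.0338 95.9731] [ 0.4652 -0.0508  0.2278]
[[288.975  207.5022]
 [288.829  157.7238]
 [288.2368 -44.3098]]
```

View pics/w1.png

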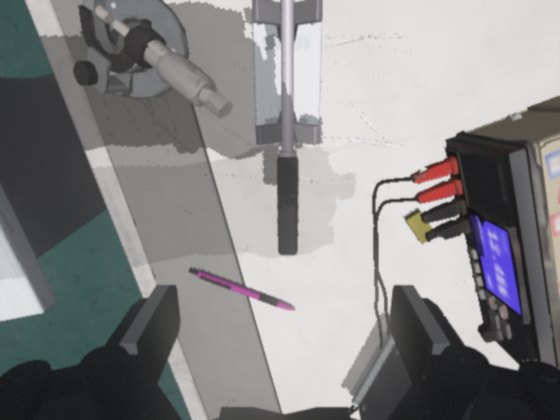

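{"api": "apply_moves", "payload": {"plan": [[[0,0,0,0,0,0,7.1],[0,0,0,0,0,0,7.1],[0,0,0,0,0,0,7.1],[0,0,0,0,0,0,7.1],[0,0,0,0,0,0,7.1]]]}}

```text
t: 1.1
position: [0.4671, -0.0503, 0.2282]
eef_rot: [-179.9, -0.0, 113.8]
ft_force: [0.6, -0.0, 0.1]
width: 0.0853
```

{"api": "apply_moves", "payload": {"plan": [[[0,0,0,0,0,0,7.1],[0,0,0,0,0,0,7.1],[0,0,0,0,0,0,7.1],[0,0,0,0,0,0,7.1],[0,0,0,0,0,0,7.1]]]}}

```text
t: 1.52
position: [0.4704, -0.0485, 0.2277]
eef_rot: [-180.0, -0.0, 149.6]
ft_force: [0.2, -0.1, -0.9]
width: 0.0855
```

{"api": "apply_moves", "payload": {"plan": [[[0,0,0,0,0,0,7.1],[0,0,0,0,0,0,7.1],[0,0,0,0,0,0,7.1],[0,0,0,0,0,0,7.1],[0,0,0,0,0,0,7.1]]]}}

```text
t: 1.93
position: [0.4738, -0.0467, 0.227]
eef_rot: [180.0, -0.0, -174.6]
ft_force: [0.4, -0.4, 0.5]
width: 0.0851
```

{"api": "apply_moves", "payload": {"plan": [[[0,0,0,0,0,0,7.1],[0,0,0,0,0,0,7.1],[0,0,0,0,0,0,7.1],[0,0,0,0,0,0,7.1],[0,0,0,0,0,0,7.1]]]}}

```text
t: 2.35
position: [0.4771, -0.0448, 0.2262]
eef_rot: [180.0, 0.0, -138.8]
ft_force: [-0.3, -0.6, -0.4]
width: 0.0857
```

{"api": "apply_moves", "payload": {"plan": [[[0,0,0,0,0,0,7.1],[0,0,0,0,0,0,7.1],[0,0,0,0,0,0,7.1],[0,0,0,0,0,0,7.1],[0,0,0,0,0,0,0]]]}}

```text
t: 2.77
position: [0.4804, -0.0429, 0.2254]
eef_rot: [180.0, 0.1, -109.8]
ft_force: [0.8, 0.9, -0.7]
width: 0.0853
```

{"api": "apply_moves", "payload": {"plan": [[[0,-0.8,-0.4,0,0,0,4],[0,-0.7,-0.35,0,0,0,3.8],[0,0,0,-3,0,0,0],[0,0,0,-3,0,0,0],[0,0,0,0,0,0,0]]]}}

```text
t: 3.18
position: [0.468, -0.0494, 0.1646]
eef_rot: [-179.9, 0.1, -102.5]
ft_force: [0.2, 0.3, -0.4]
width: 0.0854
```

Run:
```python
from h import *
w=get("wrist"); save(w,"w2.npz"); cv2.imwrite("pics/w2.png",w["pixels"][:,:,::-1])
st=ctrl.get_state();print(st["q"],st["position"],st["eef_rot"])
print(proj(w,[[.4655,-.0505,.125],[.4655+.035*.208,-.0505+.035*.978,.125],[.4655-.035*.208,-.0505-.035*.978,.125]]))
```

```text
[ -6.0698  -6.9239  -8.7598  87.8777   0.083  -83.6177] [ 0.4686 -0.0494  0.1672] [-179.7246    0.1143 -102.4517]
[[287.117  244.7863]
 [287.4728 301.2372]
 [286.7175 181.3994]]
```

View pics/w2.png

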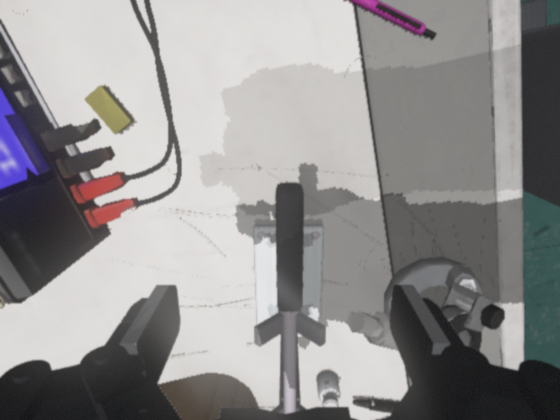

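{"api": "apply_moves", "payload": {"plan": [[[0,-0.4,-0.1,-2,0,0,0.4],[0,0,0,-2,0,0,0],[0,0,0,-1.5,0,0,0],[0,0,0,0,0,0,0]]]}}

```text
t: 3.57
position: [0.4679, -0.05, 0.1177]
eef_rot: [-179.3, 0.2, -102.5]
ft_force: [-0.8, 0.6, 0.2]
width: 0.0856
```

Run:
```python
from h import *
w=get("wrist"); cv2.imwrite("pics/w3.png",w["pixels"][:,:,::-1])
st=ctrl.get_state();print(st["position"],st["eef_rot"],st["ft_force"])
d=get("side"); crop(d,260,160,120,150,4,"pics/d3.png")
```

```text
[ 0.4685 -0.0501  0.1194] [-179.2114    0.1875 -102.4823] [0.2671 0.8644 1.5362]
```

View pics/w3.png

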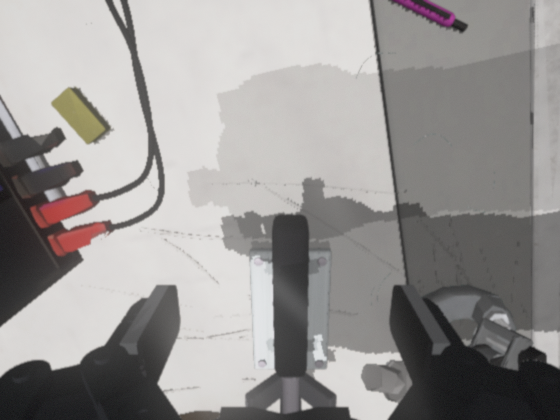

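View pics/d3.png

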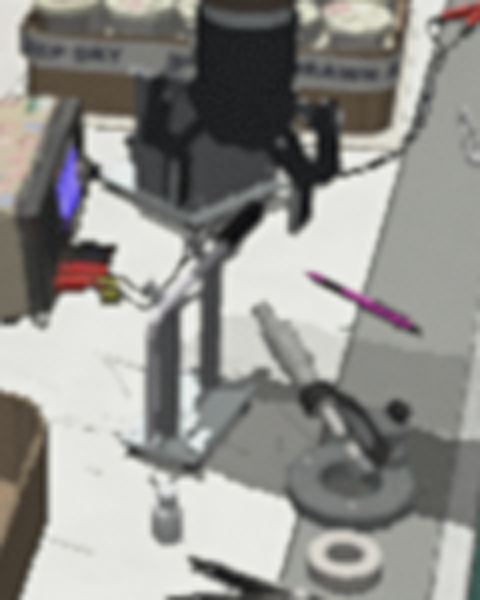

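{"api": "apply_moves", "payload": {"plan": [[[0,-0.35,-0.05,-1.3,0.2,0.8,0.4],[0,-0.1,0,-0.2,0,0.2,0.2]]]}}

```text
t: 3.83
position: [0.4661, -0.0507, 0.1082]
eef_rot: [-179.9, 0.2, -101.9]
ft_force: [-0.5, 0.6, -0.6]
width: 0.0855
```

Run:
```python
from h import *
for i in range(1):
    w=get("wrist")
    st=ctrl.get_state();print(st["position"],st["eef_rot"],st["ft_force"])
cv2.imwrite("pics/w4.png",w["pixels"][:,:,::-1])
```

```text
[ 0.4665 -0.0508  0.109 ] [-179.8669    0.2119 -101.8604] [-0.7029 -0.7611  1.0597]
```

View pics/w4.png

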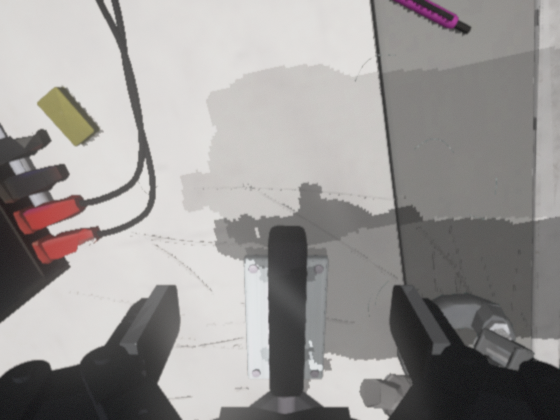

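{"api": "apply_moves", "payload": {"plan": [[[120,-0.1,0,-0.25,0,0.1,0],[200,0,0,0,0,0,0],[255,0,0,0,0,0,0],[255,0,0,0,0,0,0],[255,0,0,0,0,0,0]]]}}

```text
t: 4.3
position: [0.4662, -0.0509, 0.1079]
eef_rot: [-179.9, 0.2, -101.9]
ft_force: [0.9, -0.6, 0.8]
width: 0.0253
```

{"api": "apply_moves", "payload": {"plan": [[[255,0,0,0,0,0,0],[255,0,0,0,0,0,0],[255,0,0,0,0,0,0]]]}}

```text
t: 4.55
position: [0.4658, -0.0508, 0.1083]
eef_rot: [-179.9, 0.2, -101.9]
ft_force: [-0.2, 0.1, 0.3]
width: 0.0133
```

{"api": "apply_moves", "payload": {"plan": [[[255,0,0,0,0,0,0],[255,0,0,1,0,0,0],[255,0,0,1.5,0,0,0],[255,0,0,2.5,0,0,0],[255,0,0,0,0,0,0]]]}}

```text
t: 4.97
position: [0.4647, -0.0509, 0.1602]
eef_rot: [179.9, 0.2, -101.9]
ft_force: [1.6, -0.0, -0.6]
width: 0.0131
```

Run:
```python
from h import *
d=get("side");crop(d,260,130,120,150,4,"pics/d5.png")
w=get("scene"); crop(w,180,150,120,110,5,"pics/s5.png")
st=ctrl.get_state();print(st["q"],st["position"],st["eef_rot"],st["ft_force"],st["moment"])
```

```text
[ -6.3431  -7.0425 -10.0436  87.263    0.1553 -84.4455] [ 0.4637 -0.0508  0.1565] [ 179.7222    0.129  -101.8983] [-0.0089 -0.0081 -1.6181] [-0.1315  0.0324  0.0252]
```

View pics/d5.png

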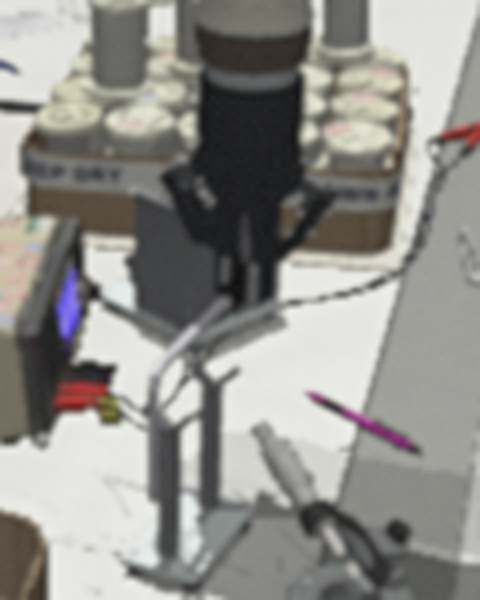

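View pics/s5.png

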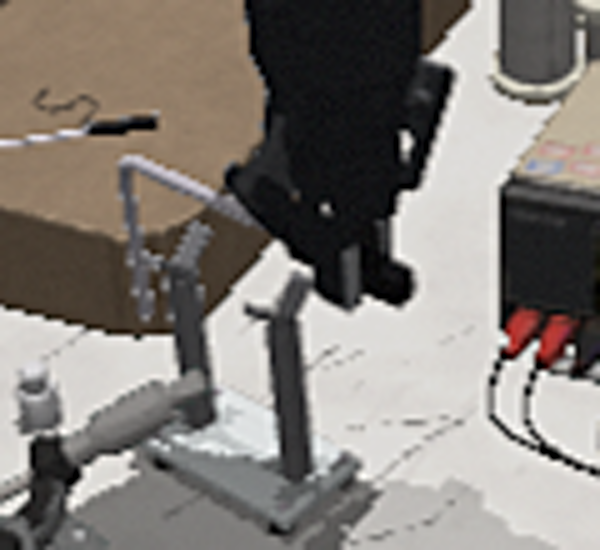

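Run:
```python
from h import *
s=load("scene0.npz"); C=cloud(s)[:, :].reshape(-1,3)
for x in np.arange(.4,.8,.05):
    print("%.2f"%x,[ "%.2f"%(C[(abs(C[:,0]-x-.025)<.025)&(abs(C[:,1]-y-.025)<.025)][:,2].max(initial=-1)) for y in np.arange(-.45,.1,.05)])
```

```text
0.40 ['0.01', '0.01', '0.00', '0.00', '0.01', '0.01', '0.00', '0.00', '0.60', '0.11', '0.10']
0.45 ['0.01', '0.14', '0.13', '0.00', '0.00', '0.00', '0.00', '0.14', '0.55', '0.55', '0.14']
0.50 ['0.13', '0.14', '0.14', '0.14', '0.03', '0.03', '0.03', '0.03', '0.59', '0.58', '0.14']
0.55 ['0.02', '0.09', '0.13', '0.14', '0.00', '0.01', '0.06', '0.06', '0.58', '0.29', '0.00']
0.60 ['0.02', '0.09', '0.14', '0.12', '0.12', '0.12', '0.12', '0.12', '0.35', '0.32', '0.00']
0.65 ['0.01', '0.01', '0.02', '0.12', '0.12', '0.12', '0.12', '0.12', '0.12', '0.01', '0.01']
0.70 ['0.01', '0.00', '0.01', '0.12', '0.12', '0.11', '0.12', '0.11', '0.11', '0.00', '0.00']
0.75 ['0.01', '0.01', '0.01', '0.11', '0.11', '0.11', '0.11', '0.11', '0.11', '0.00', '0.01']
```

{"api": "apply_moves", "payload": {"plan": [[[255,0,0,3,0,0,0],[255,0,0,3.5,0,0,0],[255,0,0,3.5,0,0,0],[255,0,0,2,0,0,0],[255,0,-0.5,0,0,0,-5]]]}}

```text
t: 5.48
position: [0.46, -0.0551, 0.2754]
eef_rot: [179.1, 0.1, -106.8]
ft_force: [1.1, -1.0, -2.0]
width: 0.0131
```

{"api": "apply_moves", "payload": {"plan": [[[255,0,-1.5,0,0,0,-7.1],[255,0,-1.5,0,0,0,-7.1],[255,0,-1.5,0,0,0,-7.1],[255,0,-1.5,0,0,0,-7.1],[255,0,-1.5,0,0,0,-7.1]]]}}

```text
t: 5.9
position: [0.4604, -0.1312, 0.2741]
eef_rot: [179.0, 0.0, -142.9]
ft_force: [-0.1, 0.9, -2.2]
width: 0.0129
```

{"api": "apply_moves", "payload": {"plan": [[[255,0.1,-1.5,0,0,0,-7.1],[255,0.1,-1.5,0,0,0,-7.1],[255,0.1,-1.5,0,0,0,-7.1],[255,0.1,-1.5,0,0,0,-7.1],[255,0.1,-1.5,0,0,0,-7.1]]]}}

```text
t: 6.32
position: [0.4643, -0.2099, 0.2696]
eef_rot: [178.8, -0.3, -178.7]
ft_force: [0.6, 0.3, -1.8]
width: 0.0129
```

{"api": "apply_moves", "payload": {"plan": [[[255,0.1,-1.5,0,0,0,-7.1],[255,0.1,-1.5,0,0,0,-7.1],[255,0.1,-1.5,0,0,0,-7.1],[255,0.1,-1.5,0,0,0,-7.1],[255,0,0,0,0,0,0]]]}}

```text
t: 6.73
position: [0.4673, -0.2748, 0.2639]
eef_rot: [178.8, -0.7, 152.1]
ft_force: [-0.0, -0.4, -1.1]
width: 0.0129
```

Run:
```python
from h import *
st=ctrl.get_state();print(st["q"],st["position"],st["eef_rot"],st["ft_force"],st["moment"])
w=get("scene"); crop(w,280,120,180,150,4,"pics/s6.png")
```

```text
[-31.0818   5.581   14.3776  99.5949   1.1872  -3.226 ] [ 0.4673 -0.2748  0.2639] [178.7697  -0.7303 152.1438] [-0.0056 -0.3823 -1.1249] [-0.0207  0.0604  0.0241]
```

View pics/s6.png

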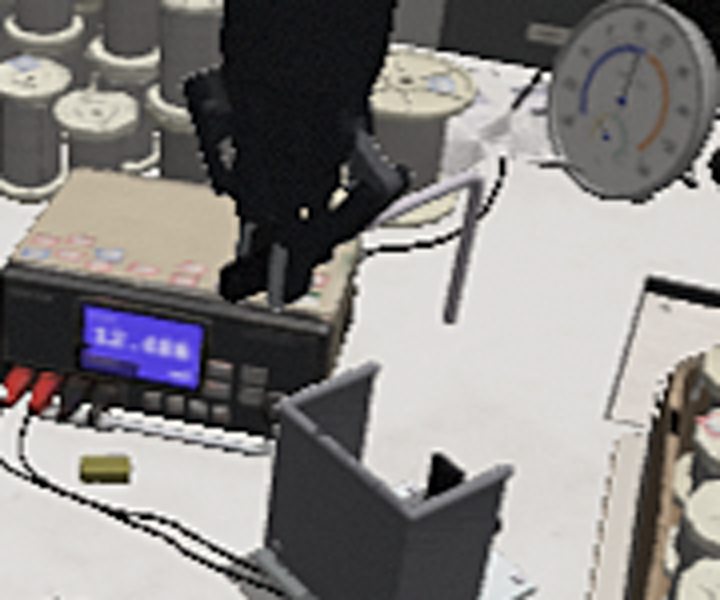

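{"api": "apply_moves", "payload": {"plan": [[[255,0.8,-0.8,0,-1.4,0.1,-5.7],[255,0.8,-0.8,0,0,0,0],[255,0,0,0,0,0,0]]]}}

```text
t: 7.03
position: [0.4829, -0.2887, 0.2623]
eef_rot: [-180.0, -0.3, 147.1]
ft_force: [0.8, -0.6, -2.4]
width: 0.0125
```

Run:
```python
from h import *
st=ctrl.get_state();print(st["position"],st["eef_rot"],st["ft_force"],st["moment"])
s=get("scene"); save(s,"s7.npz"); crop(s,340,150,100,110,6,"pics/s7.png")
d=get("side"); save(d,"d7.npz"); crop(d,220,60,140,150,4,"pics/d7.png")
```

```text
[ 0.4829 -0.2887  0.2623] [-179.9856   -0.3167  147.0545] [ 0.805  -0.6303 -2.4266] [0.0517 0.091  0.0313]
```

View pics/s7.png

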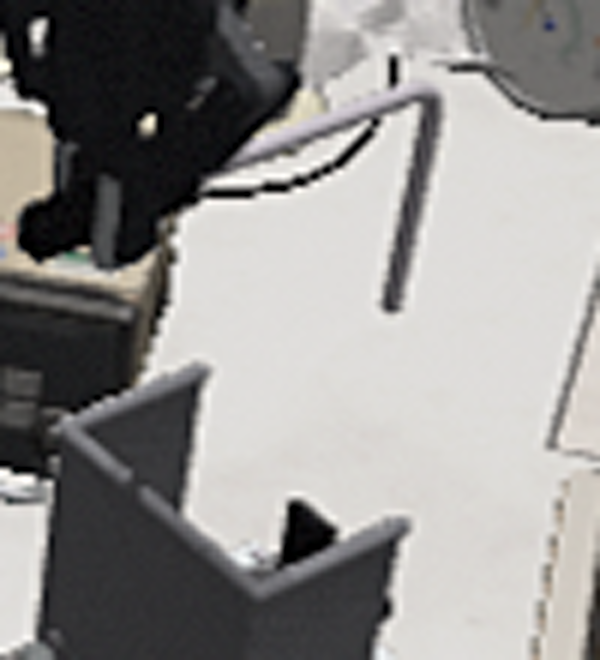

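View pics/d7.png

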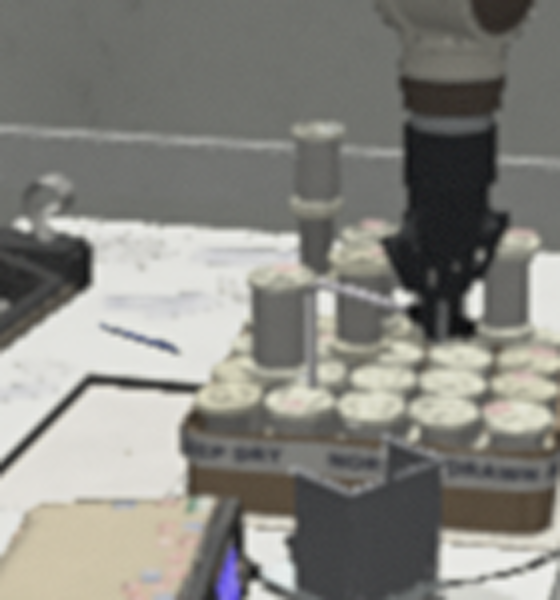

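Run:
```python
from h import *
s=load("s7.npz");d=load("d7.npz")
o=np.array([.4829,-.2887,.2623+.0167]);a=np.radians(147.05-180); hx=np.array([np.cos(a),np.sin(a),0])
B=o+.15*hx; T=B-[0,0,.1]
print(B,T,proj(s,[B,T]),proj(d,[B,T]))
C=cloud(s); P=C[160:205,398:418].reshape(-1,3)
U=np.array([.5636,-.3437]);th=np.radians(-33.6);c,sn=np.cos(th),np.sin(th);Rt=np.array([[c,-sn],[sn,c]])
P=P[(P[:,2]>.16)&(P[:,2]<.32)]; P=P[np.linalg.norm(P[:,:2]-B[:2],axis=1)<.03]
for z in np.arange(.17,.29,.01):
    q=P[abs(P[:,2]-z)<.005]; print("%.3f"%z,len(q),((np.median(q[:,:2],0)-U)@Rt) if len(q) else "")
print("B in unit",(B[:2]-U)@Rt)
```

```text
[ 0.6088 -0.3703  0.279 ] [ 0.6088 -0.3703  0.179 ] [[411.5602 163.4651]
 [403.5695 201.6396]] [[297.7111 129.4486]
 [297.4542 157.0543]]
0.170 0 
0.180 4 [ 0.0544 -0.0002]
0.190 14 [ 0.052  -0.0002]
0.200 16 [0.0533 0.0005]
0.210 14 [0.0528 0.0004]
0.220 15 [0.0541 0.0008]
0.230 12 [0.0539 0.0001]
0.240 16 [0.0538 0.0007]
0.250 17 [0.0531 0.0007]
0.260 14 [0.0538 0.0004]
0.270 13 [ 0.0529 -0.0001]
0.280 41 [ 0.0369 -0.0002]
B in unit [0.0523 0.0029]
```

{"api": "apply_moves", "payload": {"plan": [[[255,0,0,-2.5,0,0,-0.5],[255,0,0,-2.5,0,0,0],[255,0,0,-2.5,0,0,0],[255,0,0,-1,0,0,0],[255,0,0,0,0,0,0]]]}}

```text
t: 7.55
position: [0.4808, -0.2843, 0.1767]
eef_rot: [179.9, -0.2, 147.1]
ft_force: [0.3, 0.0, -0.8]
width: 0.0132
```

```bash
cat > leg.py <<'E'
from h import *
import sys
U=np.array([.5636,-.3437]);th=np.radians(-33.6);c,sn=np.cos(th),np.sin(th);Rt=np.array([[c,-sn],[sn,c]])
st=ctrl.get_state();print(st["t"],st["position"],st["eef_rot"],"F",st["ft_force"],"M",st["moment"],"Funit x",st["ft_force"][:2]@Rt, "tcp unit",(st["position"][:2]-U)@Rt)
s=get("scene"); save(s,"last.npz"); crop(s,340,150,100,110,6,sys.argv[1])
C=cloud(s)[140:260,360:440]; px=s["pixels"][140:260,360:440].astype(int).sum(-1)
q=(C[...,:2]-U)@Rt; z=C[...,2]
lt=st["position"][2]+.0167
for zz in np.arange(.05,.26,.01):
    m=(abs(z-zz)<.005)&(q[...,0]>0.0)&(q[...,0]<.09)&(abs(q[...,1])<.016)
    if m.sum()>3:
        k=m&(px<90); g=m&(px>=90)
        print("%.2f"%zz,"dark",k.sum(),np.median(q[k],0) if k.sum() else "","grey",g.sum(),np.median(q[g],0) if g.sum() else "")
E
python3 leg.py pics/s8.png
```

```text
7.55 [ 0.4808 -0.2843  0.1767] [179.9345  -0.2107 147.1316] F [ 0.3471  0.0218 -0.7648] M [ 0.0177  0.1317 -0.0683] Funit x [0.2771 0.2102] tcp unit [-0.1018  0.0037]
0.05 dark 0  grey 5 [0.0319 0.0145]
0.06 dark 6 [0.0312 0.0081] grey 1 [0.031  0.0028]
0.07 dark 13 [0.0317 0.004 ] grey 2 [0.0299 0.0099]
0.08 dark 20 [0.0316 0.0007] grey 2 [ 0.0373 -0.007 ]
0.09 dark 11 [0.0309 0.0009] grey 13 [0.0351 0.0001]
0.10 dark 0  grey 10 [0.0492 0.0026]
0.11 dark 0  grey 12 [0.0489 0.0025]
0.12 dark 0  grey 14 [0.0497 0.0031]
0.13 dark 0  grey 11 [0.0497 0.0029]
0.14 dark 0  grey 13 [0.0489 0.0031]
0.15 dark 0  grey 12 [0.0494 0.0023]
0.16 dark 0  grey 11 [0.05   0.0025]
0.17 dark 0  grey 15 [0.0498 0.0033]
0.18 dark 0  grey 12 [0.0498 0.0028]
0.19 dark 0  grey 26 [0.0325 0.0016]
0.20 dark 0  grey 40 [0.0219 0.003 ]
```

View pics/s8.png

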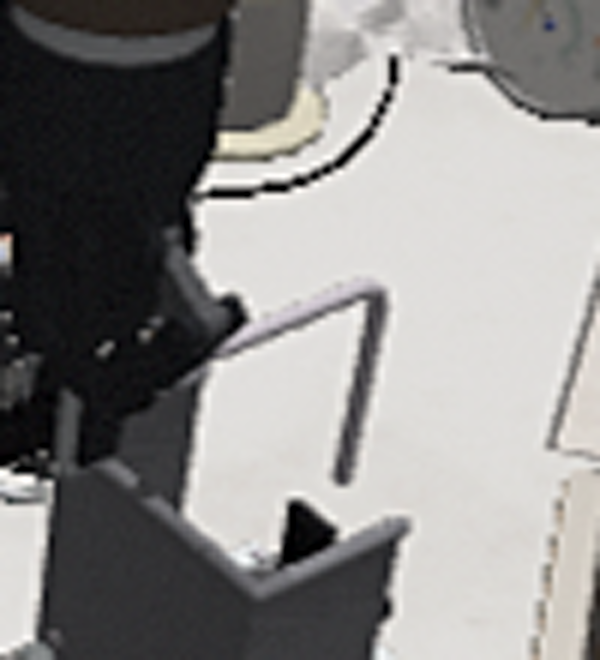

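{"api": "apply_moves", "payload": {"plan": [[[255,0.2,-0.4,-1.3,0,0,-0.6],[255,0.1,-0.15,-1.3,0,0,0],[255,0.05,-0.1,-0.9,0,0,0]]]}}

```text
t: 7.85
position: [0.4865, -0.2919, 0.1459]
eef_rot: [179.9, 0.3, 146.6]
ft_force: [0.1, -0.7, -2.1]
width: 0.013
```

```bash
python3 leg.py pics/s9.png
```

```text
7.85 [ 0.4865 -0.2919  0.1459] [179.903    0.2698 146.5637] F [ 0.1241 -0.6712 -2.1474] M [ 0.0697  0.1091 -0.0295] Funit x [ 0.4748 -0.4904] tcp unit [-0.0929  0.0005]
0.06 dark 5 [0.0316 0.008 ] grey 2 [0.0314 0.0059]
0.07 dark 13 [0.0316 0.004 ] grey 11 [ 0.0573 -0.0014]
0.08 dark 21 [0.0316 0.0008] grey 12 [ 0.0585 -0.0023]
0.09 dark 11 [0.0311 0.0018] grey 26 [ 0.0375 -0.0016]
0.10 dark 0  grey 10 [ 0.059  -0.0011]
0.11 dark 0  grey 12 [ 0.0583 -0.002 ]
0.12 dark 0  grey 11 [ 0.0586 -0.0026]
0.13 dark 0  grey 11 [ 0.0587 -0.0004]
0.14 dark 0  grey 11 [ 0.0579 -0.0007]
0.15 dark 0  grey 12 [ 0.0582 -0.0022]
0.16 dark 0  grey 26 [ 0.0383 -0.0031]
0.17 dark 0  grey 49 [ 0.027  -0.0017]
```

View pics/s9.png

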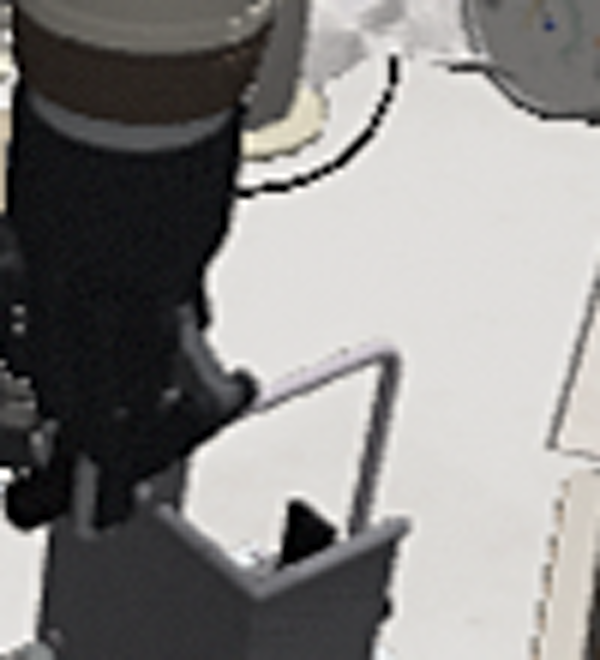

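{"api": "apply_moves", "payload": {"plan": [[[255,0,0,-0.7,0,0,0],[255,-0.42,0.28,0,0,0,0],[255,-0.42,0.28,0,0,0,0]]]}}

```text
t: 8.15
position: [0.4774, -0.2863, 0.1352]
eef_rot: [179.9, 0.1, 146.5]
ft_force: [-1.1, 0.5, -1.7]
width: 0.0128
```

```bash
python3 leg.py pics/s10.png|head -8
```

```text
8.15 [ 0.4774 -0.2863  0.1352] [179.9146   0.0592 146.5423] F [-1.1284  0.5319 -1.7309] M [0.0662 0.088  0.0004] Funit x [-1.2342 -0.1814] tcp unit [-0.1036  0.0001]
0.05 dark 0  grey 4 [0.0298 0.0133]
0.06 dark 5 [0.0323 0.0078] grey 2 [0.0318 0.0062]
0.07 dark 13 [0.0316 0.0039] grey 4 [0.0398 0.0048]
0.08 dark 20 [0.0314 0.0005] grey 10 [ 0.0483 -0.003 ]
0.09 dark 14 [ 0.0318 -0.0024] grey 26 [ 0.046  -0.0023]
0.10 dark 0  grey 10 [ 0.047  -0.0027]
0.11 dark 0  grey 10 [ 0.0485 -0.0022]
```

{"api": "apply_moves", "payload": {"plan": [[[255,-0.25,0.17,0.2,0,0,0],[255,-0.25,0.17,0.1,0,0,0],[255,-0.25,0.17,0,0,0,0]]]}}

```text
t: 8.45
position: [0.4687, -0.2804, 0.1396]
eef_rot: [179.9, 0.1, 146.5]
ft_force: [2.8, -2.0, -3.0]
width: 0.0129
```

```bash
python3 leg.py pics/s11.png|head -8
```

```text
8.45 [ 0.4687 -0.2804  0.1396] [179.9126   0.135  146.5498] F [ 2.8199 -1.9551 -2.9594] M [-0.352  -0.5159  0.0129] Funit x [ 3.4307 -0.0679] tcp unit [-0.1141  0.0003]
0.06 dark 6 [0.0299 0.0084] grey 3 [0.0294 0.0069]
0.07 dark 14 [0.0306 0.0049] grey 2 [0.0309 0.012 ]
0.08 dark 19 [0.03   0.0011] grey 2 [ 0.0346 -0.0077]
0.09 dark 15 [ 0.0303 -0.0023] grey 23 [ 0.0361 -0.0012]
0.10 dark 0  grey 10 [ 0.0371 -0.0025]
0.11 dark 0  grey 13 [ 0.0372 -0.003 ]
0.12 dark 0  grey 12 [ 0.0377 -0.0015]
```

{"api": "apply_moves", "payload": {"plan": [[[255,-0.2,0.13,0,0,0,0],[255,-0.2,0.13,0,0,0,0],[255,-0.2,0.13,0,0,0,0],[255,-0.2,0.13,0,0,0,0]]]}}

```text
t: 8.83
position: [0.4612, -0.2754, 0.1407]
eef_rot: [179.9, 0.4, 146.5]
ft_force: [3.0, -2.1, -3.5]
width: 0.0125
```

```bash
python3 leg.py pics/s12.png|head -8
```

```text
8.8333 [ 0.4612 -0.2754  0.1407] [179.9064   0.3866 146.5493] F [ 2.9987 -2.117  -3.4743] M [-0.3192 -0.5008 -0.0259] Funit x [ 3.6692 -0.1038] tcp unit [-0.1231  0.0002]
0.06 dark 5 [0.0217 0.0091] grey 1 [0.0208 0.005 ]
0.07 dark 15 [0.0214 0.004 ] grey 4 [0.0222 0.0064]
0.08 dark 19 [ 0.0214 -0.0003] grey 1 [ 0.0247 -0.0102]
0.09 dark 14 [ 0.0217 -0.0006] grey 24 [ 0.0277 -0.0015]
0.10 dark 0  grey 10 [ 0.0291 -0.0025]
0.11 dark 0  grey 11 [ 0.0273 -0.0021]
0.12 dark 0  grey 15 [ 0.0281 -0.0018]
```

{"api": "apply_moves", "payload": {"plan": [[[255,-0.2,0.13,0,0,0,0],[255,-0.2,0.13,0,0,0,0],[255,-0.2,0.13,0,0,0,0],[255,-0.2,0.13,-0.1,0,0,0]]]}}

```text
t: 9.22
position: [0.4525, -0.2697, 0.1398]
eef_rot: [179.9, 0.4, 146.6]
ft_force: [2.2, -1.4, -1.4]
width: 0.013
```

```bash
python3 leg.py pics/s13.png|head -8
```

```text
9.2167 [ 0.4525 -0.2697  0.1398] [179.8975   0.4079 146.5555] F [ 2.1873 -1.4449 -1.3775] M [-0.3813 -0.6246 -0.0482] Funit x [2.6214 0.0069] tcp unit [-0.1335  0.0002]
0.05 dark 0  grey 4 [0.0535 0.0152]
0.07 dark 15 [0.0115 0.004 ] grey 3 [0.0118 0.0116]
0.08 dark 20 [0.0118 0.0017] grey 2 [ 0.013  -0.0099]
0.09 dark 12 [ 0.0116 -0.0014] grey 24 [ 0.0174 -0.0017]
0.10 dark 0  grey 10 [ 0.0191 -0.0026]
0.11 dark 0  grey 13 [ 0.0178 -0.0023]
0.12 dark 0  grey 10 [ 0.0186 -0.0016]
```

{"api": "apply_moves", "payload": {"plan": [[[255,-0.1,0.07,0,0,0,0],[255,-0.1,0.07,0,0,0,0],[255,-0.08,0.05,0,0,0,0]]]}}

```text
t: 9.52
position: [0.4493, -0.2675, 0.14]
eef_rot: [179.9, 0.4, 146.6]
ft_force: [3.0, -2.1, -1.6]
width: 0.0131
```

{"api": "apply_moves", "payload": {"plan": [[[255,-0.08,0.05,0,0,0,0]]]}}

```text
t: 9.6
position: [0.4484, -0.267, 0.14]
eef_rot: [179.9, 0.5, 146.6]
ft_force: [2.9, -1.1, -1.7]
width: 0.0131
```

{"api": "apply_moves", "payload": {"plan": [[[255,-0.08,0.05,0,0,0,0]]]}}

```text
t: 9.68
position: [0.4476, -0.2664, 0.14]
eef_rot: [179.9, 0.5, 146.6]
ft_force: [2.9, -1.8, -1.1]
width: 0.0129
```

{"api": "apply_moves", "payload": {"plan": [[[255,-0.06,0.04,0,0,0,0]]]}}

```text
t: 9.77
position: [0.4469, -0.2659, 0.14]
eef_rot: [179.9, 0.4, 146.6]
ft_force: [2.3, -2.1, -2.2]
width: 0.0131
```

{"api": "apply_moves", "payload": {"plan": [[[255,-0.06,0.04,0,0,0,0]]]}}

```text
t: 9.85
position: [0.4466, -0.2658, 0.1399]
eef_rot: [179.9, 0.5, 146.6]
ft_force: [7.0, -5.5, -6.1]
width: 0.0127
```

{"api": "apply_moves", "payload": {"plan": [[[255,-0.06,0.04,0,0,0,0]]]}}

```text
t: 9.93
position: [0.4466, -0.2658, 0.1399]
eef_rot: [179.9, 0.6, 146.6]
ft_force: [7.0, -5.2, -4.8]
width: 0.013
```

{"api": "apply_moves", "payload": {"plan": [[[255,-0.06,0.04,0,0,0,0]]]}}

```text
t: 10.02
position: [0.4466, -0.2658, 0.1397]
eef_rot: [179.9, 0.7, 146.6]
ft_force: [6.4, -4.1, -4.6]
width: 0.013
```

{"api": "apply_moves", "payload": {"plan": [[[255,-0.07,0.047,0,0,0,0]]]}}

```text
t: 10.1
position: [0.4465, -0.2657, 0.1395]
eef_rot: [179.9, 0.7, 146.6]
ft_force: [6.8, -4.3, -6.7]
width: 0.0129
```

{"api": "apply_moves", "payload": {"plan": [[[255,-0.07,0.047,0,0,0,0]]]}}

```text
t: 10.18
position: [0.4464, -0.2656, 0.1393]
eef_rot: [179.9, 0.8, 146.5]
ft_force: [7.6, -5.0, -6.5]
width: 0.0129
```

{"api": "apply_moves", "payload": {"plan": [[[255,-0.075,0.05,0,0,0,0],[255,-0.075,0.05,0,0,0,0]]]}}

```text
t: 10.35
position: [0.4463, -0.2655, 0.1389]
eef_rot: [179.9, 1.0, 146.5]
ft_force: [7.9, -4.6, -5.7]
width: 0.0129
```

{"api": "apply_moves", "payload": {"plan": [[[255,-0.075,0.05,0,0,0,0],[255,-0.075,0.05,0,0,0,0],[255,-0.075,0.05,0,0,0,0]]]}}

```text
t: 10.6
position: [0.4461, -0.2654, 0.1383]
eef_rot: [179.9, 1.2, 146.5]
ft_force: [7.3, -4.1, -4.9]
width: 0.0128
```

{"api": "apply_moves", "payload": {"plan": [[[255,-0.075,0.05,0,0,0,0],[255,-0.075,0.05,0,0,0,0],[255,-0.075,0.05,0,0,0,0]]]}}

```text
t: 10.85
position: [0.4458, -0.2652, 0.1377]
eef_rot: [179.9, 1.5, 146.5]
ft_force: [7.9, -4.8, -6.3]
width: 0.0127
```

```bash
python3 leg.py pics/s14.png
```

```text
10.85 [ 0.4458 -0.2652  0.1377] [179.9062   1.4993 146.5339] F [ 7.8781 -4.7984 -6.3063] M [-0.9498 -1.4183 -0.0184] Funit x [9.2172 0.363 ] tcp unit [-0.1416  0.0002]
0.07 dark 5 [0.0045 0.0032] grey 1 [ 0.0059 -0.0025]
0.08 dark 23 [0.0047 0.0018] grey 6 [0.0047 0.0006]
0.09 dark 12 [ 0.0052 -0.0025] grey 20 [ 0.0098 -0.0025]
0.10 dark 0  grey 13 [ 0.0106 -0.0025]
0.11 dark 0  grey 11 [ 0.0108 -0.0021]
0.12 dark 0  grey 12 [ 0.01   -0.0021]
0.13 dark 0  grey 11 [ 0.0099 -0.0023]
0.14 dark 0  grey 14 [ 0.0102 -0.0025]
0.15 dark 0  grey 8 [ 0.0081 -0.0036]
0.16 dark 0  grey 13 [ 0.004  -0.0024]
```

View pics/s14.png

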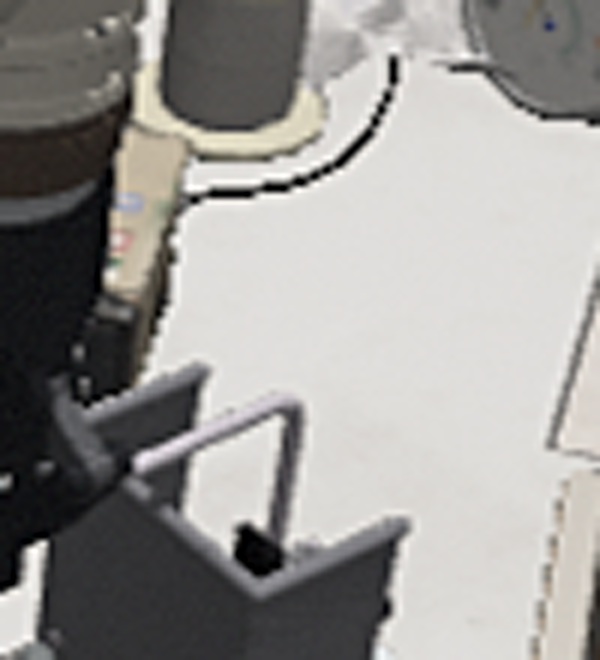

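{"api": "apply_moves", "payload": {"plan": [[[255,0.3,-0.2,0,0,0,0],[255,0.3,-0.2,0,0.4,0.6,0],[255,0.3,-0.2,0.2,0.4,0.6,0],[255,0.1,-0.1,0.2,0,0,0]]]}}

```text
t: 11.23
position: [0.4544, -0.2714, 0.1409]
eef_rot: [179.9, -0.3, 146.5]
ft_force: [-0.3, -0.2, -2.2]
width: 0.0129
```

```bash
python3 leg.py pics/s15.png
```

```text
11.2333 [ 0.4544 -0.2714  0.1409] [179.909   -0.3335 146.534 ] F [-0.3176 -0.2312 -2.2387] M [0.0427 0.0586 0.0323] Funit x [-0.1366 -0.3684] tcp unit [-0.1309 -0.0002]
0.07 dark 5 [0.0056 0.0051] grey 3 [ 0.0199 -0.0036]
0.08 dark 21 [ 0.0043 -0.0014] grey 16 [ 0.019  -0.0031]
0.09 dark 12 [0.0041 0.0006] grey 24 [ 0.01   -0.0023]
0.10 dark 0  grey 13 [ 0.0208 -0.0027]
0.11 dark 0  grey 11 [ 0.02   -0.0019]
0.12 dark 0  grey 11 [ 0.0211 -0.0029]
0.13 dark 0  grey 13 [ 0.0201 -0.0031]
0.14 dark 0  grey 13 [ 0.0199 -0.0024]
0.15 dark 0  grey 10 [ 0.019  -0.0039]
0.16 dark 0  grey 22 [ 0.0106 -0.0027]
```

{"api": "apply_moves", "payload": {"plan": [[[255,0.1,-0.07,1.5,0,0,0],[255,0.1,-0.07,2,0,0,0],[255,0,0,3,0,0,0],[255,0,0,3.5,0,0,0],[255,0,0,3.5,0,0,0]]]}}

```text
t: 11.7
position: [0.4521, -0.2704, 0.2715]
eef_rot: [180.0, -1.4, 146.5]
ft_force: [1.4, -0.9, 0.1]
width: 0.0131
```

```bash
python3 leg.py pics/s16.png | head -6
```

```text
11.7 [ 0.4521 -0.2704  0.2715] [179.9582  -1.376  146.5224] F [ 1.4432 -0.9482  0.0747] M [ 0.0668 -0.0045  0.0056] Funit x [1.7268 0.0089] tcp unit [-0.1335 -0.0006]
0.07 dark 10 [0.0053 0.0044] grey 1 [ 0.0042 -0.004 ]
0.08 dark 17 [0.0043 0.0006] grey 5 [ 0.005  -0.0087]
0.09 dark 11 [0.005  0.0001] grey 13 [0.0081 0.0009]
0.19 dark 0  grey 11 [ 0.0155 -0.0039]
0.20 dark 0  grey 13 [ 0.0152 -0.0031]
```

View pics/s16.png

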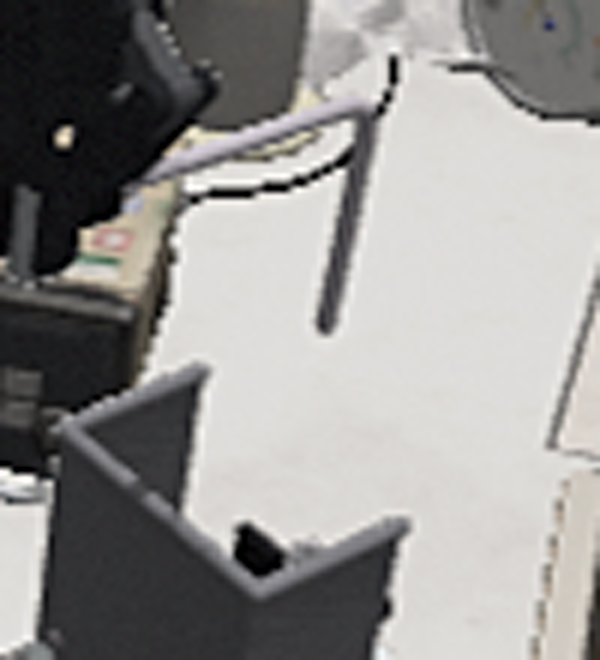

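{"api": "apply_moves", "payload": {"plan": [[[255,0,1.3,0,-0.8,-1.2,7],[255,0.1,1.4,0,0,0,7],[255,0.1,1.4,0,0,0,7],[255,0.1,1.4,0,0,0,7],[255,0.1,1.4,0,0,0,7]]]}}

```text
t: 12.17
position: [0.4572, -0.2022, 0.283]
eef_rot: [-179.9, 0.9, -177.9]
ft_force: [0.5, 0.2, -1.7]
width: 0.0127
```

{"api": "apply_moves", "payload": {"plan": [[[255,0.1,1.4,0,0,0,7],[255,0.1,1.4,0,0,0,7],[255,0.1,1.4,0,0,0,7],[255,0.1,1.4,0,0,0,7],[255,0.1,1.4,0,0,0,7]]]}}

```text
t: 12.58
position: [0.4608, -0.1286, 0.2825]
eef_rot: [-179.9, 0.8, -142.1]
ft_force: [0.2, -0.1, -1.0]
width: 0.0131
```

{"api": "apply_moves", "payload": {"plan": [[[255,0.1,1.4,0,0,0,7],[255,0.1,1.4,0,0,0,7],[255,0.1,1.4,0,0,0,7],[255,0.1,1.2,0,0,0,7],[255,0,0,0,0,0,7]]]}}

```text
t: 13.0
position: [0.4636, -0.0699, 0.282]
eef_rot: [-180.0, 0.8, -106.2]
ft_force: [0.3, 0.8, -1.9]
width: 0.0128
```

{"api": "apply_moves", "payload": {"plan": [[[255,0.1,1,0,-0.6,0.1,4.3],[255,0.1,0.9,-2,0,0,0],[255,0,0,-3,0,0,0],[255,0,0,-2.5,0,0,0],[255,0,0,0,0,0,0]]]}}

```text
t: 13.42
position: [0.4651, -0.0489, 0.2052]
eef_rot: [-179.8, 0.2, -101.0]
ft_force: [0.3, 2.0, -2.0]
width: 0.0128
```

```bash
cat > hk.py <<'E'
from h import *
import sys
st=ctrl.get_state();print(st["t"],st["position"],st["eef_rot"],"F",st["ft_force"],"M",st["moment"])
s=get("scene"); save(s,"last.npz"); crop(s,180,150,120,110,5,f"pics/s{sys.argv[1]}.png")
d=get("side"); save(d,"lastd.npz"); crop(d,270,130,100,150,4,f"pics/d{sys.argv[1]}.png")
w=get("wrist"); save(w,"lastw.npz"); cv2.imwrite(f"pics/w{sys.argv[1]}.png",w["pixels"][:,:,::-1])
# leg cloud in rest-ish frame: origin = estimated hook home, x along 78
H=np.array([.4655,-.0505]);th=np.radians(78);c,sn=np.cos(th),np.sin(th);Rt=np.array([[c,-sn],[sn,c]])
C=cloud(s); q=(C[...,:2]-H)@Rt; z=C[...,2]; m=(abs(q[...,1])<.03)&(q[...,0]>.04)&(q[...,0]<.18)&(z>.03)&(z<.3)
m[:,:190]=0
for zz in np.arange(.04,.3,.01):
    k=m&(abs(z-zz)<.005)&(q[...,0]>.135)&(q[...,0]<.165)
    if k.sum()>2: print("leg %.2f"%zz,k.sum(),np.median(q[k],0))
for xx in np.arange(.04,.15,.015):
    k=m&(abs(q[...,0]-xx)<.008)&(z>.14)
    if k.sum()>2: print("shank %.3f"%xx,k.sum(),np.median(q[k],0),np.median(z[k]))
E
python3 hk.py 20
```

```text
13.4167 [ 0.4651 -0.0489  0.2052] [-179.7882    0.1579 -100.9937] F [ 0.3428  2.0423 -2.0466] M [-0.0452  0.0546 -0.0627]
leg 0.13 11 [0.149  0.0046]
leg 0.14 11 [0.1495 0.0044]
leg 0.15 9 [0.1492 0.0043]
leg 0.16 11 [0.149  0.0049]
leg 0.17 11 [0.1491 0.0046]
leg 0.18 10 [0.1492 0.0038]
leg 0.19 13 [0.1495 0.0047]
leg 0.20 12 [0.1503 0.004 ]
leg 0.21 10 [0.1498 0.0052]
leg 0.22 15 [0.1437 0.0053]
shank 0.055 12 [0.0571 0.0038] 0.2231737584827892
shank 0.070 19 [0.07   0.0031] 0.22488775808081082
shank 0.085 17 [0.0863 0.0039] 0.2252681209043966
shank 0.100 18 [0.0991 0.004 ] 0.2251981400104307
shank 0.115 18 [0.1148 0.0037] 0.22478549747905124
shank 0.130 16 [0.129  0.0042] 0.2250664395981018
shank 0.145 94 [0.149  0.0047] 0.18513834840414642
```

View pics/s20.png

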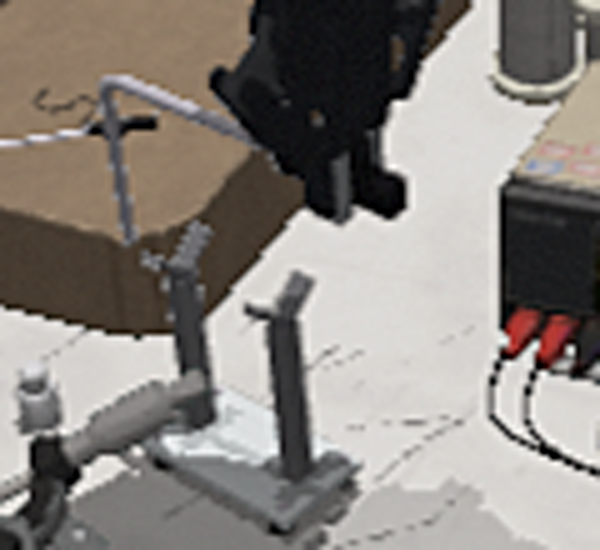

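View pics/d20.png

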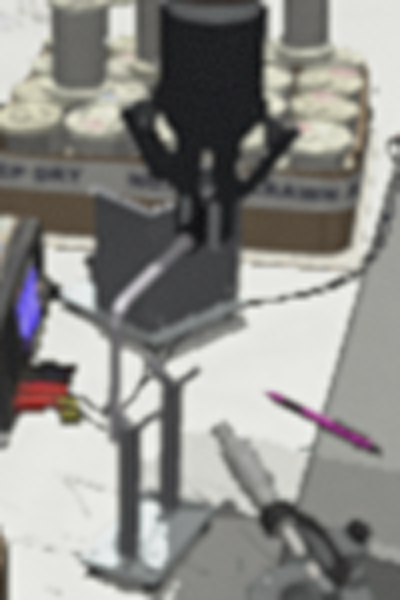

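View pics/w20.png

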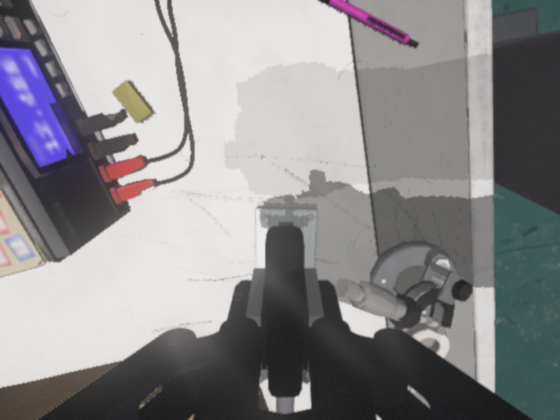

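Run:
```python
from h import *
H=np.array([.4655,-.0505]);th=np.radians(78);c,sn=np.cos(th),np.sin(th);Rt=np.array([[c,-sn],[sn,c]])
for f,off in (("scene0.npz",0),("last.npz",.0969)):
    s=load(f); C=cloud(s); q=(C[...,:2]-H)@Rt; z=C[...,2]-off; m=(abs(q[...,1])<.025); m[:,:190]=0
    k=m&(z>.05)&(z<.11)&(q[...,0]>.14)&(q[...,0]<.165); print(f,"leg",k.sum(),np.median(q[k],0))
    for xx in (.055,.07,.085,.1,.115,.13):
        k=m&(abs(q[...,0]-xx)<.006)&(z>.121)&(z<.134)&(abs(q[...,1])<.01); print(xx,k.sum(),np.median(q[k],0),np.median(z[k]))
```

```text
scene0.npz leg 55 [0.1475 0.0006]
0.055 17 [0.0538 0.0005] 0.12834018006530168
0.07 11 [0.0683 0.0023] 0.12878306610060827
0.085 11 [0.0836 0.0012] 0.12741004735705583
0.1 12 [0.0996 0.0011] 0.1283498158808825
0.115 24 [0.1146 0.0017] 0.12791446142183827
0.13 14 [0.1294 0.0015] 0.12782912003260882
last.npz leg 67 [0.1492 0.0046]
0.055 10 [0.0557 0.004 ] 0.12677736992556043
0.07 15 [0.0698 0.0029] 0.1279877580808108
0.085 15 [0.0863 0.0039] 0.1281169532086454
0.1 13 [0.0998 0.0039] 0.12833994599636733
0.115 14 [0.1154 0.0041] 0.12755984460786005
0.13 14 [0.129 0.004] 0.12844024667634305
```

{"api": "apply_moves", "payload": {"plan": [[[255,0.1,-0.2,-2,0,0,-0.9],[255,0,0,-2,0,0,0],[255,0,0,-1.5,0,0,0],[255,0,0,0,0,0,0]]]}}

```text
t: 13.9
position: [0.4714, -0.0525, 0.1631]
eef_rot: [-178.7, 0.3, -102.0]
ft_force: [0.2, -0.0, -1.7]
width: 0.013
```

```bash
python3 hk.py 21
```

```text
13.9 [ 0.4714 -0.0525  0.1631] [-178.723     0.2509 -102.0467] F [ 0.2324 -0.0109 -1.7027] M [-0.0343  0.0639  0.0526]
leg 0.08 3 [ 0.1466 -0.0079]
leg 0.09 8 [ 0.1475 -0.0064]
leg 0.10 7 [ 0.1466 -0.0066]
leg 0.11 3 [ 0.1469 -0.0058]
leg 0.12 10 [ 0.147 -0.006]
leg 0.13 8 [ 0.1475 -0.0057]
leg 0.14 12 [ 0.1461 -0.0054]
leg 0.15 10 [ 0.1479 -0.0052]
leg 0.16 10 [ 0.1467 -0.0052]
leg 0.17 10 [ 0.1459 -0.0046]
leg 0.18 11 [ 0.1408 -0.0043]
shank 0.070 14 [ 0.0729 -0.0037] 0.1822423554677816
shank 0.085 17 [ 0.085  -0.0047] 0.18320028251568782
shank 0.100 18 [ 0.0994 -0.0048] 0.18362819057037974
shank 0.115 18 [ 0.1139 -0.0041] 0.18356216660067132
shank 0.130 16 [ 0.1288 -0.0047] 0.182701069465043
shank 0.145 47 [ 0.1467 -0.0049] 0.1609575004084767
```

{"api": "apply_moves", "payload": {"plan": [[[255,-0.55,0.15,0,0.3,1.2,0],[255,0,0,-1,0,0,0],[255,0,0,0,0,0,0]]]}}

```text
t: 14.3
position: [0.4679, -0.0512, 0.1593]
eef_rot: [-179.6, 0.4, -102.1]
ft_force: [0.4, 0.6, -1.2]
width: 0.0126
```

```bash
python3 hk.py 22
```

```text
14.3 [ 0.4679 -0.0512  0.1593] [-179.5943    0.3566 -102.0522] F [ 0.406   0.6092 -1.1828] M [-0.1287  0.0297 -0.059 ]
leg 0.08 5 [ 0.1481 -0.0018]
leg 0.09 11 [ 0.1472 -0.0021]
leg 0.10 9 [ 0.1475 -0.0014]
leg 0.11 7 [ 0.1493 -0.0023]
leg 0.12 9 [ 0.147  -0.0015]
leg 0.13 10 [ 0.1471 -0.0021]
leg 0.14 10 [ 0.1477 -0.0014]
leg 0.15 11 [ 0.1477 -0.0022]
leg 0.16 11 [ 0.1474 -0.0022]
leg 0.17 6 [ 0.1465 -0.0007]
leg 0.18 9 [ 0.1396 -0.0007]
shank 0.055 5 [ 0.0594 -0.0004] 0.1770651846884983
shank 0.070 16 [ 0.0708 -0.0003] 0.17939598716751126
shank 0.085 18 [ 0.0845 -0.001 ] 0.17943508909451011
shank 0.100 18 [ 0.0987 -0.0013] 0.17901145209190417
shank 0.115 15 [ 0.1167 -0.0009] 0.1792302619490139
shank 0.130 17 [ 0.128  -0.0009] 0.179393626922334
shank 0.145 40 [ 0.1473 -0.0014] 0.15962945662594585
```

{"api": "apply_moves", "payload": {"plan": [[[255,-0.25,0.03,-1,0.1,0.5,0],[255,-0.1,0,-1,0,0.3,0],[255,-0.1,0,-1,0,0.3,0]]]}}

```text
t: 14.7
position: [0.4644, -0.051, 0.1305]
eef_rot: [179.6, 0.2, -102.0]
ft_force: [0.0, -0.1, -1.7]
width: 0.0125
```

```bash
python3 hk.py 23
```

```text
14.7 [ 0.4644 -0.051   0.1305] [ 179.5507    0.2455 -102.0487] F [ 0.0462 -0.0761 -1.7375] M [-0.0901  0.0237  0.012 ]
leg 0.05 5 [0.1469 0.002 ]
leg 0.06 10 [0.1468 0.0021]
leg 0.07 9 [0.1462 0.0024]
leg 0.08 10 [0.1472 0.0029]
leg 0.09 9 [0.1461 0.0015]
leg 0.10 10 [0.1497 0.0014]
leg 0.11 8 [0.1462 0.0023]
leg 0.12 10 [0.1473 0.0028]
leg 0.13 10 [0.1468 0.0015]
leg 0.14 8 [0.1466 0.0024]
leg 0.15 12 [0.14   0.0016]
shank 0.070 14 [0.0719 0.0022] 0.14943546539634947
shank 0.085 16 [0.0837 0.0019] 0.1510436765534524
shank 0.100 17 [0.1011 0.0016] 0.1504263460027274
shank 0.115 15 [0.1147 0.0014] 0.15121911363873997
shank 0.130 18 [0.1297 0.0014] 0.15043243132495598
shank 0.145 13 [0.1413 0.0019] 0.14854030982103328
```

{"api": "apply_moves", "payload": {"plan": [[[255,0.05,0,-0.8,0,0,0],[255,0,0,-0.7,0,0,0],[255,0,0,-0.4,0,0,0]]]}}

```text
t: 15.1
position: [0.4649, -0.0509, 0.1105]
eef_rot: [179.5, 0.2, -102.0]
ft_force: [0.2, 0.7, -1.0]
width: 0.0132
```

```bash
python3 hk.py 24
```

```text
15.1 [ 0.4649 -0.0509  0.1105] [ 179.5318    0.2463 -102.0463] F [ 0.185   0.7459 -1.0351] M [-0.1186  0.0473  0.0054]
leg 0.04 7 [0.1454 0.0027]
leg 0.05 10 [0.1474 0.0007]
leg 0.06 9 [0.1481 0.0023]
leg 0.07 11 [ 0.1478 -0.0001]
leg 0.08 8 [0.1487 0.002 ]
leg 0.09 9 [0.1468 0.0023]
leg 0.10 10 [0.1479 0.0019]
leg 0.11 8 [0.1471 0.0014]
leg 0.12 6 [0.1457 0.0024]
leg 0.13 9 [0.1401 0.0021]
```

View pics/s24.png

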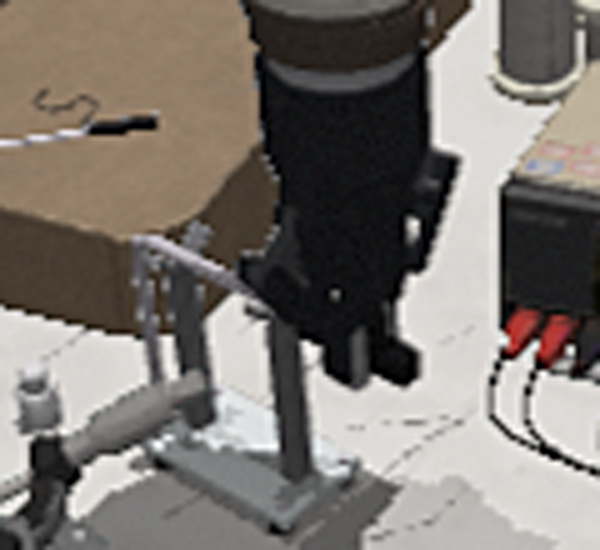

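Seated nearly; small steps until contact, then watch the force.

{"api": "apply_moves", "payload": {"plan": [[[255,0,0,-0.15,0,0,0]]]}}

```text
t: 15.33
position: [0.465, -0.0509, 0.1099]
eef_rot: [179.6, 0.2, -102.0]
ft_force: [0.3, -0.3, -0.5]
width: 0.013
```

{"api": "apply_moves", "payload": {"plan": [[[255,0,0,-0.15,0,0,0]]]}}

```text
t: 15.42
position: [0.4651, -0.0509, 0.1086]
eef_rot: [179.6, 0.3, -102.0]
ft_force: [-0.9, 0.6, -1.5]
width: 0.0127
```

{"api": "apply_moves", "payload": {"plan": [[[255,0,0,-0.1,0,0,0]]]}}

```text
t: 15.5
position: [0.4653, -0.051, 0.1078]
eef_rot: [179.6, 0.3, -102.0]
ft_force: [-1.7, -0.9, 2.7]
width: 0.0129
```

{"api": "apply_moves", "payload": {"plan": [[[255,0,0,-0.05,0,0,0],[220,0,0,0,0,0,0],[180,0,0,0,0,0,0]]]}}

```text
t: 15.75
position: [0.4655, -0.051, 0.1083]
eef_rot: [179.7, 0.3, -102.0]
ft_force: [-0.9, 0.0, 0.3]
width: 0.0235
```

```bash
python3 hk.py 25
```

```text
15.75 [ 0.4655 -0.051   0.1083] [ 179.6833    0.2797 -102.0398] F [-0.9326  0.0184  0.2819] M [-0.0549  0.0204  0.0019]
leg 0.04 8 [0.1474 0.0017]
leg 0.05 10 [0.1475 0.0007]
leg 0.06 9 [0.1465 0.002 ]
leg 0.07 10 [0.148  0.0009]
leg 0.08 8 [0.1473 0.0007]
leg 0.09 10 [0.1478 0.0008]
leg 0.10 11 [0.1466 0.0002]
leg 0.11 8 [0.1479 0.0012]
leg 0.12 5 [0.147  0.0017]
leg 0.13 9 [0.1393 0.0022]
```

View pics/w25.png

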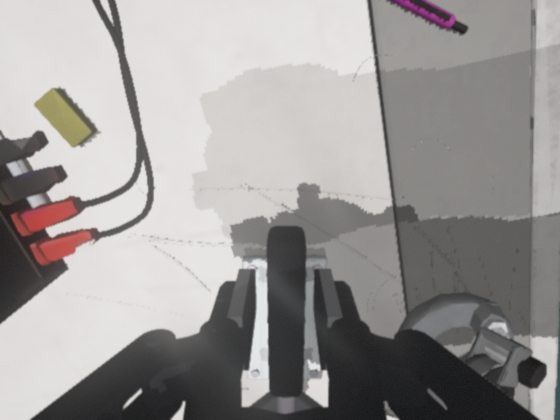

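View pics/s25.png

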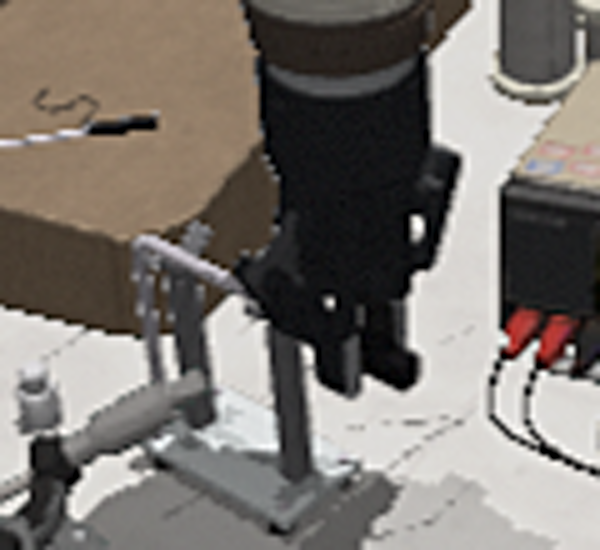

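Hook stays in place (leg unmoved in the data, handle centred between fingers at (287,310)). Open fully and rise slowly.

{"api": "apply_moves", "payload": {"plan": [[[100,0,0,0,0,0,0],[0,0,0,0,0,0,0],[0,0,0,0,0,0,0],[0,0,0,0,0,0,0],[0,0,0,0,0,0,0]]]}}

```text
t: 16.32
position: [0.4657, -0.0509, 0.108]
eef_rot: [179.7, 0.3, -102.0]
ft_force: [0.4, 0.0, 0.5]
width: 0.0831
```

{"api": "apply_moves", "payload": {"plan": [[[0,0,0,1,0,0,0],[0,0,0,2,0,0,0],[0,0,0,3,0,0,0],[0,0,0,3,0,0,0],[0,0,0,3,0,0,0]]]}}

```text
t: 16.73
position: [0.4616, -0.0505, 0.228]
eef_rot: [179.0, 0.2, -102.0]
ft_force: [1.0, 0.0, -0.6]
width: 0.0855
```

{"api": "apply_moves", "payload": {"plan": [[[0,0,0,1,0,0,0],[0,0,0,0,0,0,0],[0,0,0,0,0,0,0],[0,0,0,0,0,0,0]]]}}

```text
t: 17.07
position: [0.4634, -0.0506, 0.2471]
eef_rot: [179.7, 0.3, -102.0]
ft_force: [0.5, -0.2, 0.3]
width: 0.0856
```

```bash
python3 hk.py 26|head -8
python3 - <<'E'
from h import *
H=np.array([.4655,-.0505]);th=np.radians(78);c,sn=np.cos(th),np.sin(th);Rt=np.array([[c,-sn],[sn,c]])
for f in ("scene0.npz","last.npz"):
    s=load(f); C=cloud(s); q=(C[...,:2]-H)@Rt; z=C[...,2]; m=(abs(q[...,1])<.025); m[:,:190]=0
    k=m&(z>.05)&(z<.11)&(q[...,0]>.14)&(q[...,0]<.165); print(f,"leg",k.sum(),np.median(q[k],0))
    for xx in (-.03,0,.02,.055,.085,.1,.13):
        k=m&(abs(q[...,0]-xx)<.006)&(z>.115)&(z<.14)&(abs(q[...,1])<.012); print(xx,k.sum(),np.median(q[k],0),np.median(z[k]))
a,b=load("scene0.npz")["pixels"],load("last.npz")["pixels"]
cv2.imwrite("pics/full26.png",b[:,:,::-1])
U=np.array([.5636,-.3437]);th=np.radians(-33.6);c,sn=np.cos(th),np.sin(th);R2=np.array([[c,-sn],[sn,c]])
s=load("last.npz");C=cloud(s);q=(C[...,:2]-U)@R2;z=C[...,2];k=(s["pixels"].astype(int).sum(-1)<90)&(z>.07)&(z<.085)&(abs(q[...,1])<.015)&(abs(q[...,0])<.04)
print("paddle front",np.median(q[k],0),k.sum())
E
```

```text
17.0667 [ 0.4634 -0.0506  0.2471] [ 179.671     0.2818 -102.0411] F [ 0.4905 -0.2173  0.2924] M [ 0.0145 -0.0061 -0.0505]
leg 0.04 11 [0.1485 0.0011]
leg 0.05 9 [0.1471 0.0009]
leg 0.06 7 [0.147  0.0009]
leg 0.07 9 [0.1469 0.0002]
leg 0.08 10 [0.1465 0.0021]
leg 0.09 10 [0.1467 0.001 ]
leg 0.10 9 [0.1478 0.0001]
scene0.npz leg 55 [0.1475 0.0006]
-0.03 49 [-0.0319  0.0023] 0.1298824618760203
0 37 [0.0001 0.0048] 0.13213191708908992
0.02 38 [0.0198 0.0044] 0.1320101864552856
0.055 23 [0.0532 0.0002] 0.12834018006530168
0.085 11 [0.0836 0.0012] 0.12741004735705583
0.1 12 [0.0996 0.0011] 0.1283498158808825
0.13 15 [0.128  0.0015] 0.12750085457775168
last.npz leg 55 [0.1471 0.001 ]
-0.03 52 [-0.0323  0.0027] 0.12932630278160007
0 36 [0.0003 0.0045] 0.13210761209910904
0.02 33 [0.0206 0.0047] 0.13207343008581737
0.055 22 [0.0532 0.0006] 0.12811304123373085
0.085 13 [0.0859 0.002 ] 0.12800109250936642
0.1 13 [0.0995 0.0014] 0.1290751068887823
0.13 10 [0.128  0.0002] 0.12846473136744324
paddle front [0.0049 0.0013] 29
```

View pics/full26.png

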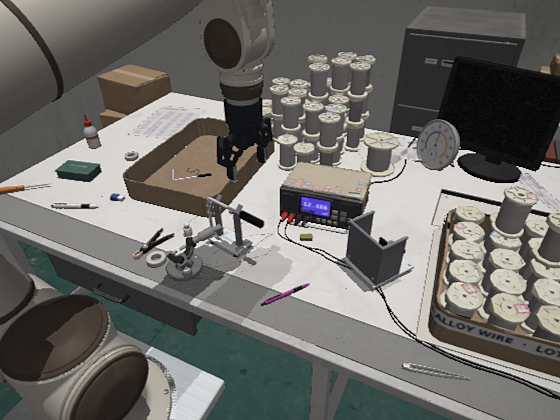

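View pics/w26.png

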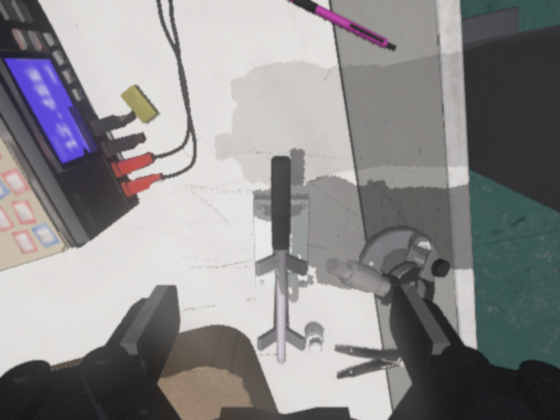

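The hook lies in both notches, at (280,255) and (280,345) in the wrist view, and its measured pose matches the start. The pen, shim and weight look undisturbed, and the paddle is about 26.6 mm from its start. I'm handing in.

```bash
python3 -c "
from workcell import ctrl
print(ctrl.sign_off())"
```

```text
the job is handed in; nothing more can be done
None
```

I took the hook from its rest and drew the switch about 27 mm to its stop. I held it there for about 1 s at 8–9 N on the wrist sensor, with a highest single reading of about 9 N. Then I hung the hook back in both notches, let go and raised the open gripper clear, and handed the job in at about 17 s of the 59 s.

**Hook:** in the scene camera it is back where it started, to about 1 mm, and its leg hangs plumb.

**Switch:** the paddle is still about 26.6 mm from its start.

**Bystanders:** the pen, shim and weight look unmoved in the pictures; I did not measure them.

**Not confirmed:** I saw no sign of the hook pressing on the guard, but I could not measure that force on its own. The wrist sensor also showed about 4 N of extra vertical load during the hold. That puts the hook's total force on the paddle at roughly 10 N, inside the 7–13 N band. No check failed or disagreed.

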